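Prove a branch tube with the collared gauge rod

TASK

Take the collared gauge rod from its rest and gently slide its thin end into the slanted branch tube of the welded pipe piece until the collar stops against the tube's mouth, and pause there for a moment. Then draw it out again and present it for reading: hold the rod level, with its tip about 100 mm above the middle of the white tile, and finish while still holding it there, still and touching nothing else. Leave the ring, the spanner and the steel offcut alone.

Things in the scene. Friction and masses are not known exactly. Their poses are not given: they have to be found in the camera images.
- gauge_grip (a point): On the axis of the loose gauge rod (about 0.3 kg, may vary by a third), at the middle of its handle: where to grip. x along the rod to its tip, y and z square to the handle's flats. Handle: square aluminium bar 22 x 22 mm, from x = -67 to +43 mm. Centre of mass 20 to 40 mm ahead (+x). At the start level in its rest, axis 60 mm above the bench, z up, tip towards -x within 20 degrees.
- gauge_collar (a point): Centre of the front face (the stopping face) of the gauge's steel collar, on the rod's axis, 55 mm ahead of gauge_grip; axes as gauge_grip. Collar 34 mm diameter, 12 mm thick, just ahead of the handle; ahead of it the steel rod, 12 mm diameter, 90 mm long.
- gauge_tip (a point): Centre of the rod's tip, on its axis, 90 mm ahead of the collar's front face; axes as gauge_grip. The last 4 mm taper to 6 mm diameter.
- rest: Fixed rest of the gauge: dark steel plate 225 x 60 x 8 mm with two black saddles open upward (37 and 27 mm wide, 10 mm thick, tops 59 and 62 mm above the bench), under the last 13 mm of the handle and under the thin rod 60 mm ahead of the collar. Rod lifts straight up. Origin on the bench below the handle, 25 mm behind the collar's front face; -x is where the tip points. Left or right of the tile.
- branch_mouth (a point): Centre of the mouth of the slanted branch tube, 122 mm above the bench. z points out along the tube, 30 degrees above level, away from the robot (+x) within 15 degrees. Tube 27 mm outside, bore 19 mm, clear for 105 mm. Welded to a fixed flanged pipe (flanges 90 mm across, 100 mm high, 117 mm behind the mouth) on a plate 200 x 120 x 10 mm. Left or right of the tile.
- tile_top (a point): Centre of the upper face of the white reading tile, 90 x 90 mm, 8 mm thick, fixed flat on the bench between the rest and the pipe piece; z up
- flange_ring: Bystander: loose flat steel ring, 110 mm outside, 70 mm hole, 12 mm high; origin at the centre of its underside
- spanner: Bystander: loose spanner lying on the bench, handle to its -x; origin under its middle
- offcut: Bystander: loose dark steel bar offcut standing upright, 38 mm diameter, 60 mm tall; origin at the centre of its underside
Not all that is in view belongs to the job. Of the things like the part that bears gauge_grip, leave any that is pink; of the rest the smaller one is meant.

How it is judged:
By the outcome, as a careful person would: the job done as asked, in the order asked, and still so for the second after the job is handed in, while the arm keeps its last pose, push and grip.
It also fails if it takes over 64 s, if anything falls off the work surface, if the arm or the gripper's body presses on something with over 40 N, if the wrist force passes 120 N, or if a joint passes its speed limit or range.

ROBOT

A 7-joint arm with a two-finger parallel gripper is mounted at the origin on the work surface. World frame = base frame: x ahead of the robot, y to its left, z up, the work surface at z = 0. Lengths are in m, angles in rad, forces in N, time in s.
With the tool pointing down it reaches from about 0.425 to 0.925 m from the base axis. Payload 6.8 kg.
Tool frame: the origin (TCP) lies at the very end of the fingers, on their centre line; the grasp point (between the pads) lies 19 mm behind it (bot.grasp_offset is the distance from the TCP to the grasp point, in m); z points along the fingers, y is the direction in which the jaws open and shut (so a half turn about z gives the same grasp; the last joint's range is limited). The gripper opens to 85 mm and grips with 20 to 120 N. Pads are 22 mm wide; open, the fingers measure 114 mm over their backs; the gripper's body (76 mm by 85 mm) begins 54 mm behind the grasp point. The pads swing forward as they close: fully open they stand 13 mm farther back than shut.
Start: joints at [-0.108, 0.477, 0.022, 1.555, -0.011, 1.109, -0.083], TCP at [0.675, 0, 0.231] pointing down, gripper open.
Joint ranges: [-2.96, 2.96], [-0.34, 2.1], [-1.41, 1.46], [0.24, 2.44], [-1.37, 4.51], [0.17, 1.92], [-2.96, 2.96]. Speed limits (rad/s): [2.39, 2.39, 3.14, 3.14, 3.14, 3.14, 3.14].

INTERFACE

Orientations are given as a unit quaternion [w, x, y, z].
In Python, from station import monitor, cams, bot, finder gives the robot as it stands.
- The arm moves only by the tool jog_arm, never from a script. Its argument "plan" is a list of rows, each an object of numbers: "x", "y", "z": the shift along the tool's x, y, z as a fraction of full scale; "wx", "wy", "wz": the turn, a rotation vector about the tool's x, y, z as a fraction of full scale. A call has 1 to 12 rows; each row is the pose to reach, as a shift and turn from the pose measured when the call began, along the tool's axes at that moment, turning the shorter way round; what a row does not reach only later rows make up. Full scale, the value 1, is 20 cm for a shift and 180 degrees for a turn. A row lasts 1/12 s, in which the tool goes at most 41.7 mm and 7.16 degrees, less where a joint would pass 70% of its speed; a pose out of reach is approached as far as the arm can. A call with a number of a shift or a turn outside -1 to 1 is refused whole. A call with a gripper value outside its range is refused whole. "hand" is the opening, from -1 (shut) to 1 (fully open), set as the call begins (left out, the last holds). The fingers move at their own pace and stop on an object; "grip_force" is the grip in N (left out, the last holds). Time passes only in rows, so rows that repeat a pose let the fingers close. It gives the time, the measured TCP pose, the force and the opening at its end, in the units of the state.
- monitor.get_obs(): the state, without advancing time (a new reading comes with each control period).
- cams.read_camera(name): name is "scene" or "side" or "wrist"; returns the picture (480x640x3 uint8, red, green, blue); there is no depth.
- cams.get_calibration(name): a dict with "fx", "fy", "cx", "cy" (pixels), "extrinsics" (4x4, takes a point from world to camera coordinates). Camera axes: x right, y down, z forward; pixel columns grow to the right and rows downward; lengths in m; the calibration is good to about 2 mm. The wrist camera is an equidistant fisheye: a pixel r from the principal point sees the ray r / f radians off the axis. A picture is of the moment at which its call begins: read the wrist's pose just before it. get_calibration takes no time and is no camera call; for the wrist camera it gives the pose at the moment of the call.
- bot.hand_in(): hands the job in, once; it reports no verdict.
Trained networks look in the newest picture that a camera, given by its name, has taken for a name from the list of things; names that differ only in an ending like _2 or _b are one class to them, and where a whole thing is asked for, a point or a joint stands for the part that bears it (a point fixed in the world has none). Each returns a list of dicts, best first, with "confidence" (0 to 1); they miss things now and then, are a little off and sometimes report something else, mostly with a low value. They report only what shows in the picture. A call takes as long as a camera call. They do not tell look-alikes from the thing itself.
- finder.find_in(camera, target): "bbox" ([left, top, width, height] in pixels, round what is visible of it).
- finder.place_of(camera, target): "location" ([column, row] in pixels: a listed point, or the origin of a listed thing).
The state is a dict: "t": time; "q": joint angles; "joint_vel": joint speeds; "joint_torque": joint torques, N m; "eef_pos": TCP position; "tool_rot": TCP orientation; "contact_force": force on the tool from outside, world axes, zero at the start; "torque": the same for the moment, N m; "gripper_width": opening from 0.0 (shut) to 1.0 (fully open).
Only numpy, scipy, OpenCV 4.12 (cv2) and the standard library are available. Lean on these libraries where they do the work, as an engineer would, in place of code of your own. Each camera call takes 0.05 s, during which the arm holds its last target. There are 200 camera calls.

## Working session

There is one attempt and no reset: what is moved stays moved. The work goes in short steps, Python scripts to look and compute and a tool call to move; the robot and the scene stay as the last step left them, time stands still between calls to the robot, and variables do not carry over. Pictures are saved under pics/ and viewed, about 8 in all and at most 12, crops included, and the job is handed in when it is done.

Besides the shell and the picture viewer there is one more tool, called after "Request:" as name(argument=value, ...) on one line, values as JSON. jog_arm: Moves the arm, as the interface text tells. Shift numbers are shares of 20 cm and turn numbers shares of 180 degrees, none past 1 either way. Its arguments: {"type":"object","properties":{"plan":{"type":"array","items":{"type":"object","properties":{"x":{"type":"number","minimum":-1,"maximum":1},"y":{"type":"number","minimum":-1,"maximum":1},"z":{"type":"number","minimum":-1,"maximum":1},"wx":{"type":"number","minimum":-1,"maximum":1},"wy":{"type":"number","minimum":-1,"maximum":1},"wz":{"type":"number","minimum":-1,"maximum":1}}}},"hand":{"type":"number"},"grip_force":{"type":"number"}},"required":["plan"]}

```bash
ls; mkdir -p pics; python3 - <<'E'
from station import monitor,cams,bot,finder
import cv2,numpy as np
o=monitor.get_obs();print(o)
for c in ["scene","side","wrist"]:
    k=cams.get_calibration(c);print(c,{a:(np.round(v,4).tolist()) for a,v in k.items()})
    im=cams.read_camera(c);cv2.imwrite(f"pics/{c}0.png",im[:,:,::-1])
    for t in ["gauge_grip","gauge_collar","gauge_tip","branch_mouth","tile_top","rest"]:
        print(c,t,[(np.round(d["location"],1).tolist(),round(d["confidence"],2)) for d in finder.place_of(c,t)][:4])
E
```

```text
pics
{'t': 0.0, 'q': array([-0.10810727,  0.47779389,  0.02232776,  1.55646539, -0.01148009,
        1.10930525, -0.08311455]), 'joint_vel': array([-0.00122384, -0.00026111, -0.00099057, -0.00059903, -0.00162998,
        0.00073617, -0.00041062]), 'joint_torque': array([-5.45967814e-04, -5.96443820e+01,  1.60769675e+00, -2.81194621e+01,
        1.24063640e-02,  9.39900521e-03,  2.20753498e-05]), 'eef_pos': array([ 6.74398359e-01, -9.30290048e-06,  2.30323774e-01]), 'tool_rot': array([-5.96850670e-04,  7.07094567e-01,  7.07118394e-01, -7.02598797e-04]), 'contact_force': array([-0.11484802,  0.42352435, -0.4448979 ]), 'torque': array([ 0.01235789, -0.00513458,  0.04452019]), 'gripper_width': 1.001230125430169}
scene {'fx': 588.3031, 'fy': 588.3031, 'cx': 315.3473, 'cy': 235.9523, 'extrinsics': [[0.3867, 0.9221, -0.0142, -0.1983], [0.516, -0.2291, -0.8254, -0.1629], [-0.7643, 0.3118, -0.5644, 1.8084], [0.0, 0.0, 0.0, 1.0]]}
scene gauge_grip [([368.3, 175.8], 0.95), ([417.2, 228.4], 0.87), ([456.9, 197.3], 0.61)]
scene gauge_collar [([477.1, 208.7], 0.82), ([379.1, 186.6], 0.79), ([404.0
[... 462 characters left out ...]
5.9, 307.9], 0.64), ([268.2, 445.8], 0.64)]
side gauge_collar [([281.2, 306.6], 0.81), ([243.7, 438.5], 0.7)]
side gauge_tip [([199.8, 422.0], 0.9), ([318.0, 313.0], 0.8), ([329.6, 372.3], 0.74)]
side branch_mouth [([349.1, 152.8], 0.81)]
side tile_top [([350.2, 239.0], 0.65)]
side rest [([269.0, 321.9], 0.95)]
wrist {'fx': 371.6483, 'fy': 371.6483, 'cx': 317.4478, 'cy': 243.6045, 'extrinsics': [[1.0, 0.0, -0.0001, -0.674], [0.0001, -0.9513, 0.3083, -0.039], [-0.0001, -0.3083, -0.9513, 0.3798], [0.0, 0.0, 0.0, 1.0]]}
wrist gauge_grip []
wrist gauge_collar []
wrist gauge_tip [([35.2, 13.3], 0.62)]
wrist branch_mouth [([148.4, 423.1], 0.67)]
wrist tile_top [([99.7, 233.2], 0.93)]
wrist rest []
```

View pics/scene0.png

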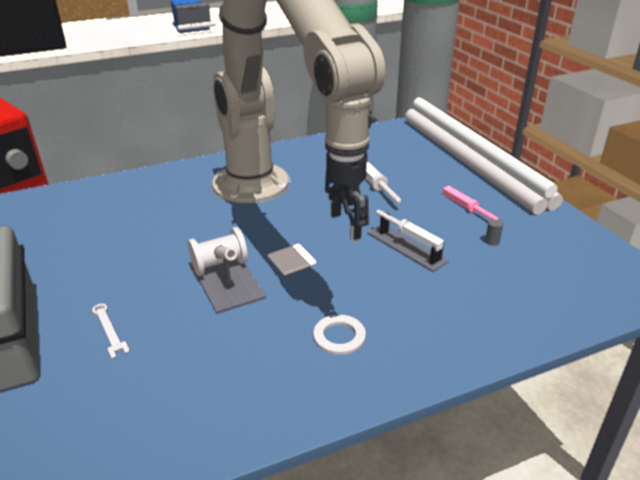

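View pics/side0.png

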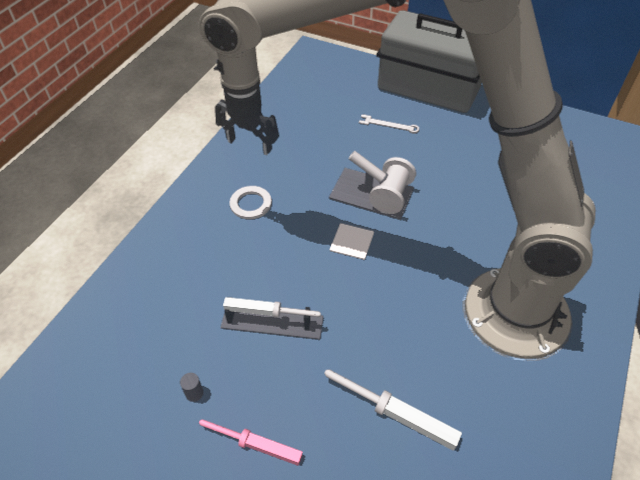

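The side view shows three gauge-like rods. One is white, in the dark rest, with its grip near (256,308). One is pink, near (270,446). One is a larger white rod lying on the bench near (415,419). The one meant is the white rod in the rest, since it is smaller than the other white one and isn't pink. In the scene view its grip is at (417,228). I'll triangulate and confirm it in a crop.

```bash
cat > h.py <<'E'
from station import monitor,cams,bot,finder
import numpy as np,cv2
from scipy.spatial.transform import Rotation as R
def ray(c,px,k=None):
    k=k or cams.get_calibration(c);E=np.array(k["extrinsics"])
    a=(px[0]-k["cx"])/k["fx"];b=(px[1]-k["cy"])/k["fy"]
    if c=="wrist":
        r=np.hypot(a,b);d=np.array([a*np.sinc(r/np.pi),b*np.sinc(r/np.pi),np.cos(r)])
    else: d=np.array([a,b,1.])
    d=E[:3,:3].T@(d/np.linalg.norm(d));return -E[:3,:3].T@E[:3,3],d
def atz(c,px,z):
    o,d=ray(c,px);return o+d*(z-o[2])/d[2]
def tri(*rs):
    A=0;b=0
    for o,d in rs:
        P=np.eye(3)-np.outer(d,d);A=A+P;b=b+P@o
    p=np.linalg.solve(A,b);return p,[np.linalg.norm((np.eye(3)-np.outer(d,d))@(p-o)) for o,d in rs]
def proj(c,p):
    k=cams.get_calibration(c);E=np.array(k["extrinsics"]);q=E[:3,:3]@p+E[:3,3]
    if c=="wrist":
        r=np.hypot(q[0],q[1]);t=np.arctan2(r,q[2]);u=q[:2]/r*t
    else: u=q[:2]/q[2]
    return np.array([k["fx"]*u[0]+k["cx"],k["fy"]*u[1]+k["cy"]])
def rotm(o=None):
    o=o or monitor.get_obs();q=o["tool_rot"];return R.from_quat([q[1],q[2],q[3],q[0]]).as_matrix()
def go(p,M):
    "row for grasp target: TCP p, rotation matrix M"
    o=monitor.get_obs();T=rotm(o)
    s=T.T@(np.array(p)-o["eef_pos"]);w=R.from_matrix(T.T@M).as_rotvec()
    print("row xyz",np.round(s/.2,4),"w",np.round(w/np.pi,4),"mm",np.round(s*1e3,1))
E
python3 - <<'E'
from h import *
for n,a,b in [("grip",(417.2,228.4),(255.9,307.9)),("collar",(404,225.4),(281.2,306.6)),("tip",(377.5,213),(318,313)),("mouth",(230.1,253),(349.1,152.8)),("tile",(288.3,254.7),(350.2,239)),("rest",(407.7,246.6),(269,321.9))]:
    p,e=tri(ray("scene",a),ray("side",b));print(n,np.round(p,4),np.round(e,4))
for c,z,px in [("scene",.06,(417.2,228.4)),("side",.06,(255.9,307.9)),("scene",.06,(377.5,213)),("side",.06,(318,313)),("scene",.06,(404,225.4)),("side",.06,(281.2,306.6)),("scene",.122,(230.1,253)),("side",.122,(349.1,152.8)),("scene",.008,(288.3,254.7)),("side",.008,(350.2,239)),("wrist",.008,(99.7,233.2)),("wrist",.122,(148.4,423.1))]: print(c,z,np.round(atz(c,px,z),4))
a=cv2.imread("pics/scene0.png")[150:280,180:520];b=cv2.imread("pics/side0.png")[130:480,190:470]
a=cv2.resize(a,None,fx=2,fy=2,interpolation=2);b=cv2.resize(b,None,fx=1,fy=1)
cv2.imwrite("pics/crop1.png",cv2.resize(cv2.imread("pics/side0.png")[130:370,190:470],None,fx=2.8,fy=2.4,interpolation=2))
cv2.imwrite("pics/crop2.png",cv2.resize(a,None,fx=1.15,fy=1.15))
E
```

```text
grip [0.514  0.2777 0.069 ] [0.0023 0.0023]
collar [0.4731 0.255  0.0622] [0.0061 0.0061]
tip [0.3918 0.2283 0.0577] [0.0007 0.0007]
mouth [ 0.5047 -0.1958  0.1262] [0.0017 0.0017]
tile [ 0.4202 -0.0284  0.0133] [0.006 0.006]
rest [0.4948 0.2661 0.0046] [0.0012 0.0012]
scene 0.06 [0.5008 0.2839 0.06  ]
side 0.06 [0.5188 0.2751 0.06  ]
scene 0.06 [0.3957 0.2268 0.06  ]
side 0.06 [0.3908 0.229  0.06  ]
scene 0.06 [0.4754 0.2605 0.06  ]
side 0.06 [0.4705 0.2487 0.06  ]
scene 0.122 [ 0.4969 -0.1955  0.122 ]
side 0.122 [ 0.5069 -0.198   0.122 ]
scene 0.008 [ 0.407  -0.0294  0.008 ]
side 0.008 [ 0.4244 -0.0262  0.008 ]
wrist 0.008 [ 0.4217 -0.0257  0.008 ]
wrist 0.122 [ 0.5005 -0.1951  0.122 ]
```

View pics/crop1.png

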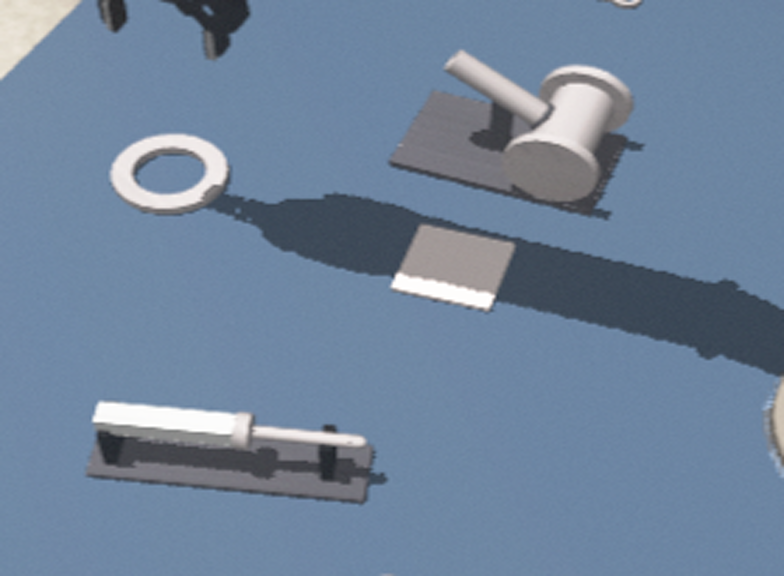

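The crop confirms it: the white rod with its collar sits in the black saddles, with its tip toward the robot at crop (365,440). The branch mouth is at crop (455,60) and the tile at (452,265). Next I'll go above the rod.

```bash
python3 - <<'E'
from h import *
a=np.radians(201);d=np.array([np.cos(a),np.sin(a),0]);z=np.array([0,0,-1.]);M=np.c_[d,np.cross(z,d),z]
go([.50,.272,.23],M)
E
```

```text
row xyz [ 1.3599 -0.8751  0.0067] w [ 0.      0.     -0.6167] mm [ 272.  -175.     1.3]
```

Request:
jog_arm(plan=[{"x":0.1,"y":-0.06,"wz":-0.039},{"x":0.2,"y":-0.12,"wz":-0.078},{"x":0.3,"y":-0.18,"wz":-0.116},{"x":0.4,"y":-0.24,"wz":-0.155},{"x":0.5,"y":-0.3,"wz":-0.194},{"x":0.6,"y":-0.36,"wz":-0.233},{"x":0.7,"y":-0.42,"wz":-0.27},{"x":0.7,"y":-0.45,"wz":-0.31},{"x":0.7,"y":-0.45,"wz":-0.31}], hand=1)

```text
invalid input at $.plan[0]: expected keys x, y, z, wx, wy, wz
```

```bash
python3 - <<'E'
from h import *
a=np.radians(201);d=np.array([np.cos(a),np.sin(a),0]);z=np.array([0,0,-1.]);M=np.c_[d,np.cross(z,d),z]
go([.50,.272,.23],M);print(monitor.get_obs()['q'])
E
```

```text
row xyz [ 1.3599 -0.8751  0.0067] w [ 0.      0.     -0.6167] mm [ 272.  -175.     1.3]
[-0.1081054   0.47696666  0.02236837  1.55537595 -0.01149969  1.10929998
 -0.08308788]
```

Request:
jog_arm(plan=[{"x":0.1,"y":-0.06,"z":0,"wx":0,"wy":0,"wz":-0.039},{"x":0.2,"y":-0.12,"z":0,"wx":0,"wy":0,"wz":-0.078},{"x":0.3,"y":-0.18,"z":0,"wx":0,"wy":0,"wz":-0.116},{"x":0.4,"y":-0.24,"z":0,"wx":0,"wy":0,"wz":-0.155},{"x":0.5,"y":-0.3,"z":0,"wx":0,"wy":0,"wz":-0.194},{"x":0.6,"y":-0.36,"z":0,"wx":0,"wy":0,"wz":-0.233},{"x":0.7,"y":-0.42,"z":0,"wx":0,"wy":0,"wz":-0.27},{"x":0.7,"y":-0.45,"z":0,"wx":0,"wy":0,"wz":-0.31},{"x":0.7,"y":-0.45,"z":0,"wx":0,"wy":0,"wz":-0.31}], hand=1)

```text
t: 1.8
eef_pos: [0.5836, 0.1419, 0.2315]
tool_rot: [-0.0, 0.29, 0.957, 0.0]
contact_force: [-0.0, 0.0, 0.7]
gripper_width: 1.002
```

```bash
python3 - <<'E'
from h import *
a=np.radians(201);d=np.array([np.cos(a),np.sin(a),0]);z=np.array([0,0,-1.]);M=np.c_[d,np.cross(z,d),z]
go([.50,.272,.23],M);print(monitor.get_obs()['q'])
E
```

```text
row xyz [0.7092 0.3087 0.0082] w [ 2.000e-04 -2.000e-04 -3.042e-01] mm [141.8  61.7   1.6]
[-0.16133308  0.36723505 -0.23224435  1.7267931   0.09407787  1.05870448
  0.55688697]
```

Request:
jog_arm(plan=[{"x":0.1,"y":0.05,"z":0,"wx":0,"wy":0,"wz":-0.039},{"x":0.2,"y":0.1,"z":0,"wx":0,"wy":0,"wz":-0.078},{"x":0.3,"y":0.15,"z":0,"wx":0,"wy":0,"wz":-0.116},{"x":0.4,"y":0.2,"z":0,"wx":0,"wy":0,"wz":-0.155},{"x":0.5,"y":0.25,"z":0,"wx":0,"wy":0,"wz":-0.194},{"x":0.6,"y":0.3,"z":0,"wx":0,"wy":0,"wz":-0.233},{"x":0.71,"y":0.31,"z":0,"wx":0,"wy":0,"wz":-0.27},{"x":0.71,"y":0.31,"z":0,"wx":0,"wy":0,"wz":-0.304},{"x":0.71,"y":0.31,"z":0,"wx":0,"wy":0,"wz":-0.304},{"x":0.71,"y":0.31,"z":0,"wx":0,"wy":0,"wz":-0.304}])

```text
t: 2.63
eef_pos: [0.5011, 0.2711, 0.2316]
tool_rot: [-0.0, -0.178, 0.984, 0.0]
contact_force: [-0.8, -0.5, -0.1]
gripper_width: 1.002
```

```bash
python3 - <<'E'
from h import *
print(monitor.get_obs())
im=cams.read_camera("wrist");cv2.imwrite("pics/w1.png",im[:,:,::-1])
for t,z in [("gauge_grip",.06),("gauge_collar",.06),("gauge_tip",.06),("tile_top",.008),("rest",0),("branch_mouth",.122)]:
    print(t,[(np.round(d["location"],1).tolist(),round(d["confidence"],2),np.round(atz("wrist",d["location"],z)[:2],4)) for d in finder.place_of("wrist",t)][:4])
E
```

```text
{'t': 2.6333, 'q': array([-0.22741255,  0.34399936, -0.47201474,  1.78611705,  0.1771955 ,
        1.05334434,  1.16539373]), 'joint_vel': array([ 0.00236063,  0.00354746,  0.01726812, -0.00204302, -0.00080114,
       -0.00020022, -0.00355537]), 'joint_torque': array([-9.47839133e-01, -4.81305993e+01, -4.84785408e+00, -2.68039548e+01,
       -6.27920427e-02, -4.23888123e-03,  3.12861074e-01]), 'eef_pos': array([0.5011127 , 0.27114222, 0.23160001]), 'tool_rot': array([-7.93711807e-10, -1.78218540e-01,  9.83990927e-01,  8.67074902e-05]), 'contact_force': array([-0.76753621, -0.51694445, -0.07467878]), 'torque': array([-0.0234838 ,  0.01061101, -0.03197557]), 'gripper_width': 1.0023485768711133}
gauge_grip [([561.5, 176.5], 0.82, array([0.3716, 0.4805])), ([309.7, 244.8], 0.77, array([0.5246, 0.2737]))]
gauge_collar [([315.1, 187.0], 0.75, array([0.4744, 0.2602])), ([550.4, 223.0], 0.7, array([0.4182, 0.4911]))]
gauge_tip [([445.9, 67.6], 0.89, array([0.3339, 0.3271])), ([316.6, 78.3], 0.61, array([0.3873, 0.229 ])), ([521.0, 292.9], 0.6, array([0.4962, 0.4979])), ([315.9, 183.5], 0.53, array([0.4711, 0.26  ]))]
tile_top [([87.3, 56.0], 0.92, array([ 0.4234, -0.027 ]))]
rest [([308.8, 201.3], 0.84, array([0.4991, 0.2631]))]
branch_mouth [([309.5, 243.6], 0.18, array([0.5036, 0.2686]))]
```

View pics/w1.png

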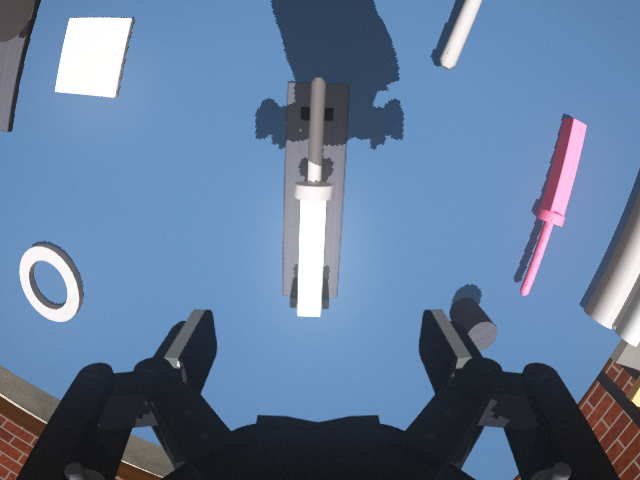

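In the wrist view the rod runs from its tip at (317,79) to its rear end at (310,316), with the collar at (314,190). The offcut, at (472,320), is beside where the right finger will come down. I'll check that clearance.

```bash
python3 - <<'E'
from h import *
tip=atz("wrist",(317.5,79),.06);rear=atz("wrist",(309.5,316),.060);reart=atz("wrist",(309.5,305),.071);col=atz("wrist",(314.3,184),.06)
for s in (tip,rear,reart,col):print(np.round(s,4))
d=(tip-reart)[:2];L=np.linalg.norm(d);d/=L;print(L,np.degrees(np.arctan2(d[1],d[0])),"grip",tip[:2]-d*.145, reart[:2]+d*.067)
g=tip[:2]-d*.145
for px,z in (((470,310),.06),((487,335),.06),((455,310),.06),((470,330),.06)):
    p=atz("wrist",px,z)[:2]; v=p-g;print("off",p,"along",v@d,"side",v@[-d[1],d[0]])
E
```

```text
[0.3872 0.2303 0.06  ]
[0.5911 0.2998 0.06  ]
[0.5745 0.2938 0.071 ]
[0.4715 0.2595 0.06  ]
0.1978255045427082 -161.2552988552169 grip [0.52449346 0.27686727] [0.51107078 0.27231227]
off [0.53126037 0.45049794] along -0.06220454021088698 side -0.16224671266138585
off [0.55160857 0.48667591] along -0.09309932199593449 side -0.18996685975154598
off [0.53647291 0.43441202] along -0.061971359007859224 side -0.1453389358840429
off [0.55205806 0.46327149] along -0.0860039156028106 side -0.16765937301937373
```

```bash
python3 - <<'E'
from h import *
a=np.radians(198.6);d=np.array([np.cos(a),np.sin(a),0]);z=np.array([0,0,-1.]);M=np.c_[d,np.cross(z,d),z]
go([.525,.2755,.12],M);go([.525,.2755,.042],M)
E
```

```text
row xyz [-0.1217 -0.0273  0.558 ] w [ 0.0002 -0.0001  0.0125] mm [-24.3  -5.5 111.6]
row xyz [-0.1218 -0.0275  0.948 ] w [ 0.0002 -0.0001  0.0125] mm [-24.4  -5.5 189.6]
```

Request:
jog_arm(plan=[{"x":-0.06,"y":-0.014,"z":0.14,"wx":0,"wy":0,"wz":0.006},{"x":-0.122,"y":-0.027,"z":0.28,"wx":0,"wy":0,"wz":0.0125},{"x":-0.122,"y":-0.027,"z":0.42,"wx":0,"wy":0,"wz":0.0125},{"x":-0.122,"y":-0.027,"z":0.56,"wx":0,"wy":0,"wz":0.0125},{"x":-0.122,"y":-0.027,"z":0.56,"wx":0,"wy":0,"wz":0.0125},{"x":-0.122,"y":-0.027,"z":0.56,"wx":0,"wy":0,"wz":0.0125}])

```text
t: 3.48
eef_pos: [0.5242, 0.2751, 0.1187]
tool_rot: [-0.002, -0.161, 0.987, -0.0]
contact_force: [0.1, -1.2, 0.6]
gripper_width: 0.998
```

```bash
python3 - <<'E'
from h import *
im=cams.read_camera("wrist");cv2.imwrite("pics/w2.png",im[:,:,::-1])
o=monitor.get_obs();T=rotm(o);print(o["eef_pos"],o["q"])
for t,z in [("gauge_grip",.06),("gauge_collar",.06),("gauge_tip",.06)]:
    for d in finder.place_of("wrist",t)[:3]:
        p=atz("wrist",d["location"],z);print(t,np.round(d["location"],1),round(d["confidence"],2),np.round(p,4),"tool mm",np.round(T.T@(p-o["eef_pos"])*1e3,1))
E
```

```text
[0.52528665 0.27596154 0.12036785] [-0.26591932  0.50495265 -0.42273866  1.83040851  0.26350797  0.86143141
  1.08034042]
gauge_grip [635.  159.1] 0.96 [0.3791 0.4696 0.06  ] tool mm [ 76.8 230.1  60.6]
gauge_grip [314.5 268.3] 0.83 [0.5276 0.2766 0.06  ] tool mm [-2.4 -0.2 60.4]
gauge_collar [314.9 175. ] 0.94 [0.4759 0.2596 0.06  ] tool mm [52.   0.2 60.4]
gauge_collar [621.6 217.9] 0.7 [0.4233 0.4782 0.06  ] tool mm [ 32.2 224.2  60.6]
gauge_tip [316.6  14.2] 0.91 [0.3902 0.2317 0.06  ] tool mm [142.1   1.1  60.4]
gauge_tip [590.3 313.6] 0.57 [0.4996 0.4933 0.06  ] tool mm [-45.  214.1  60.6]
gauge_tip [497.7   6.9] 0.5 [0.3414 0.327  0.06  ] tool mm [158.  107.   60.5]
```

View pics/w2.png

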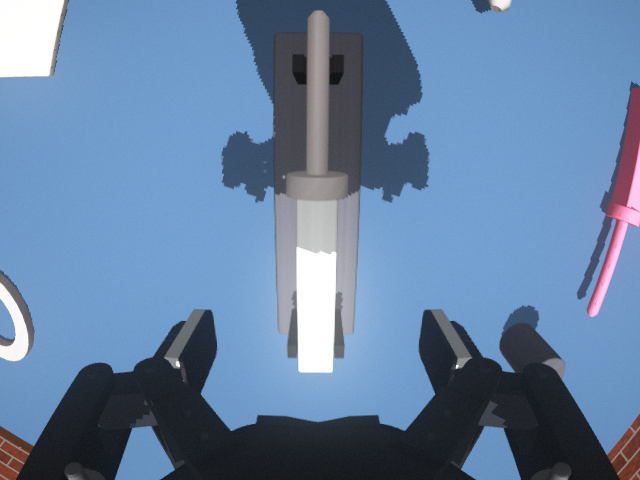

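The rod is centred between the open fingers: axis columns 315 to 318, collar at (316,185), rear at (316,372). It is 2.5 mm further back than the tool. Next I'll go down and grip.

Request:
jog_arm(plan=[{"x":-0.01,"y":0,"z":0.1,"wx":0,"wy":0,"wz":0.001},{"x":-0.013,"y":0,"z":0.2,"wx":0,"wy":0,"wz":0.001},{"x":-0.013,"y":0,"z":0.28,"wx":0,"wy":0,"wz":0.001},{"x":-0.013,"y":0,"z":0.34,"wx":0,"wy":0,"wz":0.001},{"x":-0.013,"y":0,"z":0.38,"wx":0,"wy":0,"wz":0.001},{"x":-0.013,"y":0,"z":0.397,"wx":0,"wy":0,"wz":0.001},{"x":-0.013,"y":0,"z":0.397,"wx":0,"wy":0,"wz":0.001},{"x":-0.013,"y":0,"z":0.397,"wx":0,"wy":0,"wz":0.001}])

```text
t: 4.35
eef_pos: [0.5293, 0.2779, 0.0432]
tool_rot: [0.002, -0.16, 0.987, 0.001]
contact_force: [-0.6, -1.0, 0.3]
gripper_width: 1.001
```

Request:
jog_arm(plan=[{"x":0,"y":0,"z":0,"wx":0,"wy":0,"wz":0},{"x":0,"y":0,"z":0,"wx":0,"wy":0,"wz":0},{"x":0,"y":0,"z":0,"wx":0,"wy":0,"wz":0},{"x":0,"y":0,"z":0,"wx":0,"wy":0,"wz":0},{"x":0,"y":0,"z":0,"wx":0,"wy":0,"wz":0},{"x":0,"y":0,"z":0,"wx":0,"wy":0,"wz":0},{"x":0,"y":0,"z":0,"wx":0,"wy":0,"wz":0},{"x":0,"y":0,"z":0,"wx":0,"wy":0,"wz":0},{"x":0,"y":0,"z":0,"wx":0,"wy":0,"wz":0},{"x":0,"y":0,"z":0,"wx":0,"wy":0,"wz":0},{"x":0,"y":0,"z":0,"wx":0,"wy":0,"wz":0},{"x":0,"y":0,"z":0,"wx":0,"wy":0,"wz":0}], hand=-1, grip_force=70)

```text
t: 5.35
eef_pos: [0.5297, 0.2773, 0.0436]
tool_rot: [0.002, -0.16, 0.987, 0.001]
contact_force: [-0.4, -2.2, 6.6]
gripper_width: 0.247
```

Request:
jog_arm(plan=[{"x":0,"y":0,"z":-0.03,"wx":0,"wy":0,"wz":0},{"x":0,"y":0,"z":-0.08,"wx":0,"wy":0,"wz":0},{"x":0,"y":0,"z":-0.16,"wx":0,"wy":0,"wz":0},{"x":0,"y":0,"z":-0.26,"wx":0,"wy":0,"wz":0},{"x":0,"y":0,"z":-0.38,"wx":0,"wy":0,"wz":0},{"x":0,"y":0,"z":-0.5,"wx":0,"wy":0,"wz":0},{"x":0,"y":0,"z":-0.62,"wx":0,"wy":0,"wz":0},{"x":0,"y":0,"z":-0.74,"wx":0,"wy":0,"wz":0},{"x":0,"y":0,"z":-0.86,"wx":0,"wy":0,"wz":0},{"x":0,"y":0,"z":-0.95,"wx":0,"wy":0,"wz":0},{"x":0,"y":0,"z":-1,"wx":0,"wy":0,"wz":0},{"x":0,"y":0,"z":-1,"wx":0,"wy":0,"wz":0}])

```text
t: 6.35
eef_pos: [0.5296, 0.2778, 0.2463]
tool_rot: [0.004, -0.16, 0.987, 0.002]
contact_force: [1.0, 0.6, -2.4]
gripper_width: 0.243
```

```bash
python3 - <<'E'
from h import *
o=monitor.get_obs();T=rotm(o);print(o["eef_pos"],o["q"],o["contact_force"],o["gripper_width"])
L={}
for c in ("scene","side","wrist"):
    im=cams.read_camera(c);cv2.imwrite(f"pics/{c}3.png",im[:,:,::-1])
    for t in ("gauge_collar","gauge_tip","gauge_grip","branch_mouth","tile_top"):
        L[c,t]=[(d["location"],d["confidence"]) for d in finder.place_of(c,t)];print(c,t,[(np.round(a,1).tolist(),round(b,2)) for a,b in L[c,t]])
for n,x in (("grip",0),("collar",.055),("tip",.145)):
    p=o["eef_pos"]+T@np.array([x,0,-.019]);print(n,"expected",np.round(p,4),[np.round(proj(c,p),1).tolist() for c in ("scene","side","wrist")])
E
```

```text
[0.52963932 0.2778189  0.24628999] [-0.23120223  0.3706669  -0.45875126  1.711584    0.18317019  1.09252919
  1.14553933] [ 1.03677986  0.58507064 -2.43890377] 0.24334149947816902
scene gauge_collar [([477.6, 206.3], 0.89), ([409.6, 152.0], 0.83), ([380.3, 186.3], 0.74)]
scene gauge_tip [([384.9, 144.8], 0.79), ([496.9, 216.7], 0.62)]
scene gauge_grip [([459.4, 199.2], 0.88), ([368.3, 173.2], 0.75), ([426.2, 158.3], 0.7)]
scene branch_mouth [([230.9, 253.0], 0.63), ([403.8, 249.3], 0.49)]
scene tile_top [([289.4, 255.7], 0.77)]
side gauge_collar [([275.1, 255.8], 0.78), ([241.1, 438.6], 0.76), ([252.3, 203.2], 0.19)]
side gauge_tip [([198.2, 423.7], 0.86), ([327.5, 372.3], 0.64), ([318.4, 261.1], 0.59)]
side gauge_grip [([244.8, 254.4], 0.93), ([268.4, 445.4], 0.78), ([415.0, 421.7], 0.57)]
side branch_mouth [([351.0, 154.5], 0.72), ([267.7, 323.1], 0.21)]
side tile_top [([350.7, 238.7], 0.66)]
wrist gauge_collar [([317.9, 181.9], 0.98), ([548.7, 184.0], 0.67)]
wrist gauge_tip [([527.3, 261.2], 0.88), ([442.2, 34.1], 0.71)]
wrist gauge_grip [([314.4, 323.2], 0.79), ([561.1, 140.4], 0.74)]
wrist branch_mouth []
wrist tile_top [([89.4, 42.9], 0.7)]
grip expected [0.5295 0.2777 0.2653] [[428.9, 160.4], [240.4, 250.2], [315.4, 346.3]]
collar expected [0.4773 0.2604 0.2648] [[410.6, 152.6], [268.8, 253.1], [315.1, 204.3]]
tip expected [0.3919 0.232  0.264 ] [[382.5, 140.8], [315.8, 257.8], [315.0, -55.2]]
```

View pics/wrist3.png

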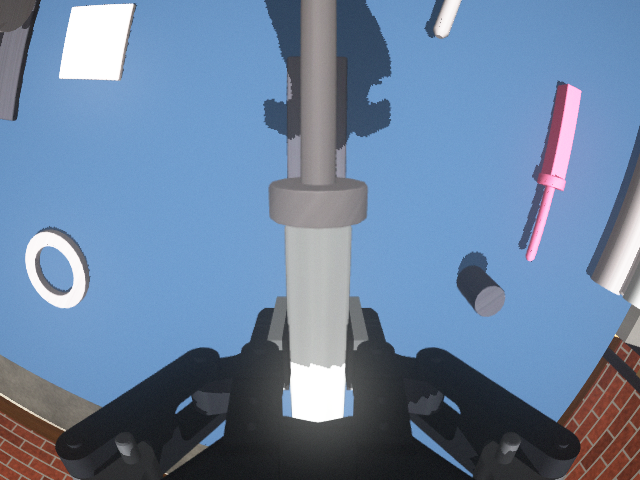

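```bash
python3 - <<'E'
import cv2
a=cv2.imread("pics/side3.png")[215:290,200:360];cv2.imwrite("pics/crop3.png",cv2.resize(a,None,fx=5,fy=5,interpolation=2))
E
```

```text
(no output)
```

View pics/crop3.png

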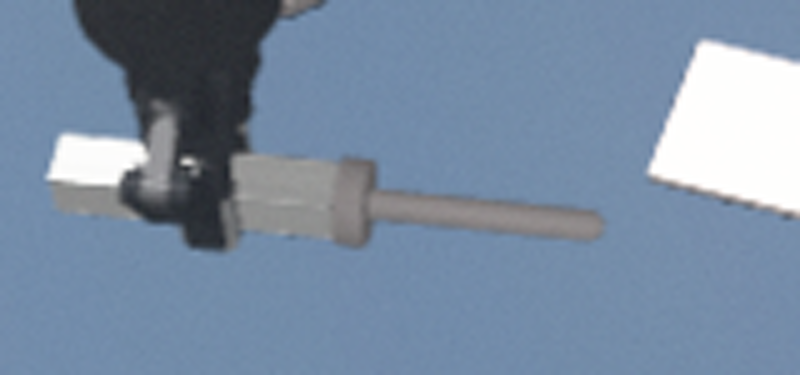

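The rod is held level. In the side crop the tip is at (603,226) and the collar front at (372,203), which is the slope expected. It sits about 5 mm further forward in the tool and 2.6 mm lower than nominal. Now I'll estimate the branch direction from the plate edges.

```bash
python3 - <<'E'
from h import *
A=atz("side",(328.6,198),.01);B=atz("side",(402.5,217.5),.01);C=atz("side",(345.7,168),.01)
print(A,B,C);v=A-B;print("yaw",np.degrees(np.arctan2(v[1],v[0])),np.linalg.norm(v));v=A-C;print(np.degrees(np.arctan2(v[1],v[0])),np.linalg.norm(v))
for px in ((228,308),(265,294),(190,265)): print(np.round(atz("scene",px,.01),4))
yaw=np.radians(-8)
for yd in (-10,0,10):
    y=np.radians(yd);ax=np.array([np.cos(y)*np.cos(np.pi/6),np.sin(y)*np.cos(np.pi/6),.5]);m=np.array([.502,-.196,.122])
    print(yd,[(np.round(proj(c,m-ax*s),1)).tolist() for c in("scene","side") for s in (0,.08)])
E
```

```text
[ 0.53097282 -0.12702796  0.01      ] [ 0.3303876  -0.14652268  0.01      ] [ 0.53547973 -0.24881673  0.01      ]
yaw 5.551099345088725 0.20153033041027352
92.11931507636217 0.12187214051602961
[ 0.5442 -0.225   0.01  ]
[ 0.5315 -0.1334  0.01  ]
[ 0.3517 -0.2674  0.01  ]
-10 [[230.5, 254.3], [229.1, 251.1], [350.5, 153.9], [372.5, 176.1]]
0 [[230.5, 254.3], [223.9, 252.1], [350.5, 153.9], [374.7, 173.2]]
10 [[230.5, 254.3], [219.0, 253.6], [350.5, 153.9], [376.1, 170.1]]
```

```bash
cat >> h.py <<'E'
def pose(m,yd,s,pd=30,tipx=.150,dz=.0164):
    "tool pose with rod tip s m out of mouth m along axis yaw yd, pitch pd (deg)"
    y,p=np.radians([yd,pd]);ax=np.array([np.cos(y)*np.cos(p),np.sin(y)*np.cos(p),np.sin(p)])
    X=-ax;Y=np.array([np.sin(y),-np.cos(y),0])*-1;Y=np.cross([0,0,-1.],X);Y/=np.linalg.norm(Y);Z=np.cross(X,Y)
    M=np.c_[X,Y,Z];return np.array(m)+ax*s-M@np.array([tipx,0,-dz]),M
E
python3 - <<'E'
from h import *
p,M=pose([.502,-.196,.122],4,.06);print(p);print(np.round(M,3));go(p,M)
T=rotm();p0=monitor.get_obs()["eef_pos"]
E
```

```text
[ 0.69160235 -0.18274171  0.21279718]
[[-0.864 -0.07   0.499]
 [-0.06   0.998  0.035]
 [-0.5    0.    -0.866]]
row xyz [-0.0469 -2.4377  0.1526] w [ 0.0213 -0.1643  0.0779] mm [  -9.4 -487.5   30.5]
```

Request:
jog_arm(plan=[{"x":0,"y":-0.05,"z":-0.02,"wx":0,"wy":0,"wz":0.005},{"x":0,"y":-0.12,"z":-0.04,"wx":0,"wy":0,"wz":0.01},{"x":0,"y":-0.22,"z":-0.06,"wx":0,"wy":0,"wz":0.015},{"x":0,"y":-0.33,"z":-0.08,"wx":0,"wy":0,"wz":0.02},{"x":0,"y":-0.44,"z":-0.1,"wx":0,"wy":0,"wz":0.03},{"x":0,"y":-0.55,"z":-0.1,"wx":0,"wy":0,"wz":0.04},{"x":0,"y":-0.66,"z":-0.1,"wx":0,"wy":0,"wz":0.05},{"x":0,"y":-0.77,"z":-0.1,"wx":0,"wy":0,"wz":0.06},{"x":0,"y":-0.86,"z":-0.1,"wx":0,"wy":0,"wz":0.07},{"x":0,"y":-0.92,"z":-0.1,"wx":0,"wy":0,"wz":0.08},{"x":0,"y":-0.95,"z":-0.1,"wx":0,"wy":0,"wz":0.08}])

```text
t: 8.17
eef_pos: [0.5894, 0.0934, 0.2636]
tool_rot: [0.002, -0.032, 0.999, 0.001]
contact_force: [-0.2, -0.2, -2.9]
gripper_width: 0.247
```

```bash
python3 - <<'E'
from h import *
p,M=pose([.502,-.196,.122],4,.06);go(p,M);print(monitor.get_obs()["eef_pos"],monitor.get_obs()["q"])
E
```

```text
row xyz [-0.4209 -1.4106  0.2547] w [-0.0002 -0.1652 -0.002 ] mm [ -84.2 -282.1   50.9]
[0.58944319 0.09340019 0.26362817] [ 0.00584015  0.34035366 -0.34111815  1.69728095  0.12456546  1.12046942
  1.26335118]
```

Request:
jog_arm(plan=[{"x":-0.03,"y":-0.05,"z":0,"wx":0,"wy":-0.008,"wz":0},{"x":-0.08,"y":-0.13,"z":0,"wx":0,"wy":-0.02,"wz":0},{"x":-0.13,"y":-0.24,"z":0,"wx":0,"wy":-0.03,"wz":0},{"x":-0.18,"y":-0.36,"z":0,"wx":0,"wy":-0.04,"wz":0},{"x":-0.23,"y":-0.48,"z":0,"wx":0,"wy":-0.05,"wz":0},{"x":-0.28,"y":-0.6,"z":0,"wx":0,"wy":-0.06,"wz":0},{"x":-0.33,"y":-0.72,"z":0,"wx":0,"wy":-0.07,"wz":0},{"x":-0.38,"y":-0.83,"z":0,"wx":0,"wy":-0.08,"wz":0},{"x":-0.4,"y":-0.92,"z":0,"wx":0,"wy":-0.09,"wz":0},{"x":-0.42,"y":-0.98,"z":0,"wx":0,"wy":-0.1,"wz":0},{"x":-0.42,"y":-1,"z":0,"wx":0,"wy":-0.1,"wz":0},{"x":-0.42,"y":-1,"z":0,"wx":0,"wy":-0.1,"wz":0}])

```text
t: 9.17
eef_pos: [0.6854, -0.1016, 0.2634]
tool_rot: [0.158, -0.031, 0.987, 0.006]
contact_force: [-0.3, 0.2, -3.2]
gripper_width: 0.244
```

```bash
python3 - <<'E'
from h import *
p,M=pose([.502,-.196,.122],4,.06);go(p,M);print(monitor.get_obs()["eef_pos"],monitor.get_obs()["q"])
E
```

```text
row xyz [ 0.0732 -0.4071  0.2419] w [-0.0006 -0.0658 -0.0023] mm [ 14.6 -81.4  48.4]
[ 0.68535851 -0.10161856  0.26343032] [ 0.30476335  0.34641802 -0.28809737  1.72314075  0.08752889  0.77127865
  1.62817681]
```

Request:
jog_arm(plan=[{"x":0.01,"y":-0.06,"z":0.04,"wx":0,"wy":-0.01,"wz":0},{"x":0.02,"y":-0.13,"z":0.08,"wx":0,"wy":-0.02,"wz":0},{"x":0.03,"y":-0.2,"z":0.12,"wx":0,"wy":-0.03,"wz":-0.001},{"x":0.045,"y":-0.27,"z":0.16,"wx":0,"wy":-0.045,"wz":-0.001},{"x":0.06,"y":-0.34,"z":0.2,"wx":0,"wy":-0.06,"wz":-0.002},{"x":0.073,"y":-0.39,"z":0.23,"wx":0,"wy":-0.066,"wz":-0.002},{"x":0.073,"y":-0.407,"z":0.242,"wx":0,"wy":-0.066,"wz":-0.002},{"x":0.073,"y":-0.407,"z":0.242,"wx":0,"wy":-0.066,"wz":-0.002},{"x":0.073,"y":-0.407,"z":0.242,"wx":0,"wy":-0.066,"wz":-0.002}])

```text
t: 9.92
eef_pos: [0.6926, -0.1807, 0.2136]
tool_rot: [0.259, -0.034, 0.965, 0.009]
contact_force: [0.2, 0.1, -2.8]
gripper_width: 0.245
```

```bash
python3 - <<'E'
from h import *
p,M=pose([.502,-.196,.122],4,.06);go(p,M);o=monitor.get_obs();print(o["eef_pos"],o["q"])
T=rotm(o)
for c in ("scene","side","wrist"):
    im=cams.read_camera(c);cv2.imwrite(f"pics/{c}4.png",im[:,:,::-1])
    for t in ("gauge_collar","gauge_tip","branch_mouth"): print(c,t,[(np.round(d["location"],1).tolist(),round(d["confidence"],2)) for d in finder.place_of(c,t)])
for n,q in (("collar",o["eef_pos"]+T@[.06,0,-.0164]),("tip",o["eef_pos"]+T@[.150,0,-.0164]),("mouth",np.array([.502,-.196,.122]))):
    print(n,np.round(q,4),[np.round(proj(c,q),1).tolist() for c in ("scene","side","wrist")])
a=cv2.imread("pics/side4.png")[110:230,270:430];b=cv2.imread("pics/scene4.png")[190:310,180:340]
cv2.imwrite("pics/crop4.png",np.vstack([cv2.resize(x[10:75+10] if 0 else x,(640,300) if 0 else None,fx=2.5,fy=2.5,interpolation=2) for x in (a,b)]))
E
```

```text
row xyz [ 0.0069 -0.0096  0.0003] w [-0.      0.0003  0.0002] mm [ 1.4 -1.9  0.1]
[ 0.692628   -0.18074561  0.2135501 ] [ 0.53061237  0.38840774 -0.36729779  1.86750727 -0.02266283  0.40391625
  1.88348051]
scene gauge_collar [([249.4, 256.0], 0.84), ([476.2, 208.6], 0.67), ([379.0, 182.7], 0.61)]
scene gauge_tip [([498.7, 217.8], 0.91), ([239.0, 254.7], 0.87), ([401.3, 201.7], 0.86)]
scene branch_mouth [([231.0, 252.2], 0.61)]
side gauge_collar [([240.2, 437.6], 0.89), ([305.0, 116.6], 0.69), ([378.0, 401.0], 0.57)]
side gauge_tip [([330.1, 140.4], 0.9), ([326.6, 371.3], 0.9), ([197.5, 424.0], 0.88)]
side branch_mouth [([353.4, 153.2], 0.79)]
wrist gauge_collar [([320.4, 181.5], 0.7)]
wrist gauge_tip []
wrist branch_mouth []
collar [ 0.6326 -0.185   0.1977] [[250.7, 257.7], [301.9, 119.0], [319.1, 189.5]]
tip [ 0.5549 -0.1905  0.1526] [[238.6, 255.5], [330.9, 140.2], [318.9, -58.1]]
mouth [ 0.502 -0.196  0.122] [[230.5, 254.3], [350.5, 153.9], [314.0, -170.4]]
```

View pics/wrist4.png

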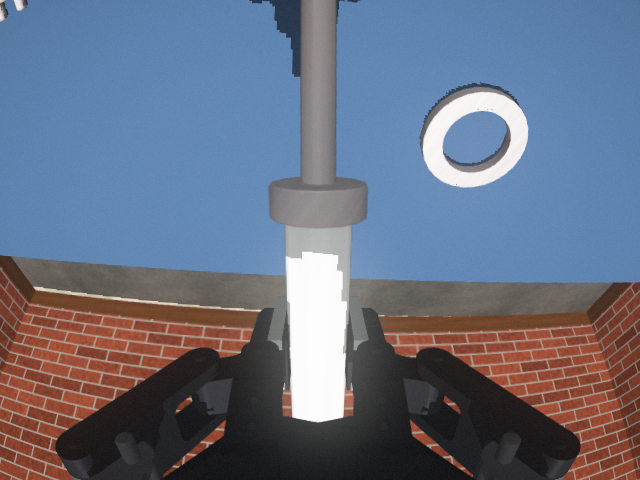

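View pics/crop4.png

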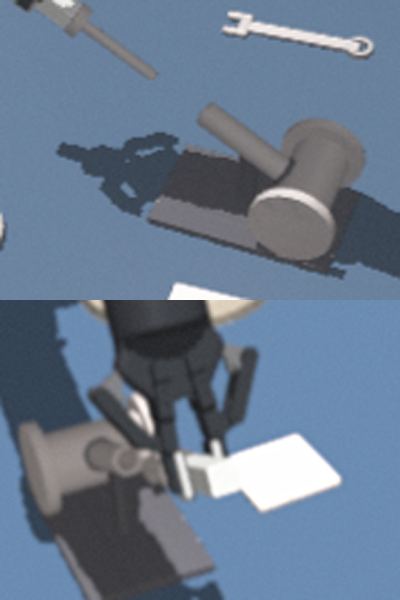

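The pre-insert pose is good. The tip matches the prediction, with side view at (330,140) and mouth at (353,153). However, q6 is at 0.40 with a lower limit of 0.17, so I'll fit a quick kinematic model from the logged poses to check the stop pose is reachable.

```bash
cat > kin.py <<'E'
from h import *
from itertools import product
D=[([-.10810727,.47779389,.02232776,1.55646539,-.01148009,1.10930525,-.08311455],[.674398,0,.230324],[0,.70709,.70712,0]),
([-.16133308,.36723505,-.23224435,1.7267931,.09407787,1.05870448,.55688697],[.5836,.1419,.2315],[0,.29,.957,0]),
([-.22741255,.34399936,-.47201474,1.78611705,.1771955,1.05334434,1.16539373],[.50111,.27114,.2316],[0,-.17822,.98399,0]),
([-.26591932,.50495265,-.42273866,1.83040851,.26350797,.86143141,1.08034042],[.52529,.27596,.12037],[-.002,-.161,.987,0]),
([-.23120223,.3706669,-.45875126,1.711584,.18317019,1.09252919,1.14553933],[.52964,.27782,.24629],[.004,-.16,.987,.002]),
([.00584015,.34035366,-.34111815,1.69728095,.12456546,1.12046942,1.26335118],[.58944,.0934,.26363],[.002,-.032,.999,.001]),
([.30476335,.34641802,-.28809737,1.72314075,.08752889,.77127865,1.62817681],[.68536,-.10162,.26343],[.158,-.031,.987,.006]),
([.53061237,.38840774,-.36729779,1.86750727,-.02266283,.40391625,1.88348051],[.69263,-.18075,.21355],[.259,-.034,.965,.009])]
def rm(q): return R.from_quat([q[1],q[2],q[3],q[0]]).as_matrix()
AX="zyzyzyz"
def chain(q,s):
    M=np.eye(3);o=[]
    for a,x,g in zip(AX,q,s):
        M=M@R.from_euler(a,x*g).as_matrix();o.append(M)
    return o
best=None
for s in product([1,-1],repeat=7):
    Rs=[chain(q,s)[-1].T@rm(t) for q,_,t in D]
    e=sum(np.linalg.norm(r-Rs[0]) for r in Rs)
    if best is None or e<best[0]-1e-6: best=(e,s,Rs[0])
SG=best[1];RT=R.from_matrix(sum(chain(q,SG)[-1].T@rm(t) for q,_,t in D)/len(D)).as_matrix()
A=[];b=[]
def feat(q):
    C=chain(q,SG);z=np.zeros((3,1))
    # base height, upper arm(x,z) after q2/q3, forearm after q4/q5, tool after q6/q7
    return np.c_[[0,0,1.],C[1][:,2],C[2][:,0],C[3][:,2],C[3][:,0],C[5][:,2],C[5][:,0]]
A=np.vstack([feat(q) for q,_,_ in D]);b=np.hstack([p for _,p,_ in D])
lam=1e-3;W=np.linalg.solve(A.T@A+lam**2*np.eye(7),A.T@b)
def fk(q): return feat(q)@W, chain(q,SG)[-1]@RT
E
python3 - <<'E'
from kin import *
print(best[0],SG);print(np.round(RT,2));print("W",np.round(W,3),"res mm",np.round(np.abs(A@W-b).max()*1e3,2))
from scipy.optimize import least_squares
lo=np.array([-2.96,-.34,-1.41,.24,-1.37,.17,-2.96]);hi=np.array([2.96,2.1,1.46,2.44,4.51,1.92,2.96])
q0=np.array(D[-1][0])
def ik(p,M,q0):
    f=lambda q:np.r_[(fk(q)[0]-p)*20,(R.from_matrix(fk(q)[1].T@M)).as_rotvec()*5,.02*(q-q0)]
    r=least_squares(f,np.clip(q0,lo+.02,hi-.02),bounds=(lo,hi));return r.x,np.linalg.norm(fk(r.x)[0]-p)*1e3,np.degrees(np.linalg.norm(R.from_matrix(fk(r.x)[1].T@M).as_rotvec()))
m=[.502,-.196,.122]
for phi in (0,-15,-30,-45,15,30,45):
    q=q0
    for s in (.06,.02,-.02,-.06,-.09):
        p,M=pose(m,4,s);Mr=M@R.from_euler('x',phi,degrees=True).as_matrix();p=p+M@[.15,0,-.0164]-Mr@[.15,0,-.0164]
        q,e,a=ik(p,Mr,q)
        if s in(.06,-.09):print(phi,s,np.round(q,2),round(e,1),round(a,2),"toolz",np.round(Mr[:,2],2))
E
```

```text
0.019686426496066174 (-1, 1, -1, 1, -1, 1, -1)
[[ 0. -1. -0.]
 [ 1.  0.  0.]
 [-0. -0.  1.]]
W [-0.051  0.843 -0.12   0.465 -0.016  0.33   0.009] res mm 67.58
0 0.06 [ 0.58  0.39 -0.39  1.87 -0.03  0.41  1.91] 0.0 0.0 toolz [ 0.5   0.03 -0.87]
0 -0.09 [ 0.79  0.36 -0.54  2.16 -0.06  0.19  2.01] 0.0 0.0 toolz [ 0.5   0.03 -0.87]
-15 0.06 [ 0.84  0.48 -0.72  1.81 -0.19  0.54  2.1 ] 0.0 0.0 toolz [ 0.46  0.29 -0.84]
-15 -0.09 [ 1.06  0.48 -0.87  2.09 -0.23  0.34  2.23] 0.0 0.0 toolz [ 0.46  0.29 -0.84]
-30 0.06 [ 0.97  0.61 -0.92  1.76 -0.29  0.68  2.22] 0.0 0.0 toolz [ 0.4   0.53 -0.75]
-30 -0.09 [ 1.17  0.62 -1.03  2.03 -0.32  0.51  2.35] 0.0 0.0 toolz [ 0.4   0.53 -0.75]
-45 0.06 [ 1.03  0.74 -1.04  1.71 -0.37  0.82  2.29] 0.0 0.0 toolz [ 0.3   0.73 -0.61]
-45 -0.09 [ 1.2   0.76 -1.12  1.98 -0.38  0.67  2.42] 0.0 0.0 toolz [ 0.3   0.73 -0.61]
15 0.06 [0.13 0.36 0.13 1.92 0.18 0.3  1.65] 0.0 0.0 toolz [ 0.5  -0.22 -0.84]
15 -0.09 [ 0.4   0.31 -0.2   2.23  1.41  0.17  0.44] 0.0 0.01 toolz [ 0.5  -0.22 -0.84]
30 0.06 [-0.35  0.44  0.77  1.96  0.17  0.21  1.6 ] 0.0 0.0 toolz [ 0.47 -0.47 -0.75]
30 -0.09 [-0.06  0.35  0.26  2.3   1.89  0.33 -0.15] 0.0 0.0 toolz [ 0.47 -0.47 -0.75]
45 0.06 [-0.01  0.44 -0.1   2.01  1.42  0.85  0.22] 0.0 0.01 toolz [ 0.4  -0.68 -0.61]
45 -0.09 [ 0.01  0.43 -0.13  2.33  1.69  0.86 -0.2 ] 0.0 0.0 toolz [ 0.4  -0.68 -0.61]
```

```bash
cat >> kin.py <<'E'
def feat(q):
    C=chain(q,SG);return np.hstack([np.eye(3)]+[c for c in C])
A=np.vstack([feat(q) for q,_,_ in D])
def fit(lam): return np.linalg.solve(A.T@A+lam**2*np.eye(24),A.T@b)
W=fit(.01)
E
python3 - <<'E'
from kin import *
import kin
for lam in(.1,.03,.01):
    W=fit(lam);print(lam,np.round(np.abs(A@W-b).max()*1e3,2));print(np.round(W.reshape(8,3),3).tolist())
    # leave one out
    for i in range(8):
        k=np.setdiff1d(np.arange(24),[3*i,3*i+1,3*i+2]);w=np.linalg.solve(A[k].T@A[k]+lam**2*np.eye(24),A[k].T@b[k]);print(round(np.linalg.norm(A[3*i:3*i+3]@w-b[3*i:3*i+3])*1e3,1),end=" ")
    print()
E
```

```text
0.1 9.63
[[0.057, -0.044, 0.095], [-0.015, -0.016, 0.095], [-0.021, -0.016, 0.168], [0.088, -0.015, 0.168], [-0.104, -0.015, 0.184], [-0.038, 0.021, 0.184], [-0.032, 0.021, 0.096], [0.01, 0.008, 0.096]]
39.7 16.2 5.4 17.9 22.3 26.3 18.9 20.8 
0.03 2.18
[[0.019, -0.004, 0.133], [-0.01, -0.022, 0.133], [-0.022, -0.022, 0.243], [0.04, -0.017, 0.243], [-0.031, -0.017, 0.224], [-0.008, 0.008, 0.224], [-0.011, 0.008, 0.148], [0.007, 0.005, 0.148]]
11.5 5.1 2.6 6.3 8.6 14.4 5.7 6.0 
0.01 0.3
[[0.003, -0.0, 0.142], [-0.002, -0.017, 0.142], [-0.004, -0.017, 0.267], [0.007, -0.016, 0.267], [-0.004, -0.016, 0.235], [-0.002, 0.001, 0.235], [-0.002, 0.001, 0.161], [0.001, 0.001, 0.161]]
2.9 1.4 0.5 1.1 1.6 3.4 1.2 1.4
```

```bash
cat >> kin.py <<'E'
W=fit(.003)
def fk(q): return feat(q)@W, chain(q,SG)[-1]@RT
from scipy.optimize import least_squares
lo=np.array([-2.96,-.34,-1.41,.24,-1.37,.17,-2.96]);hi=np.array([2.96,2.1,1.46,2.44,4.51,1.92,2.96])
def ik(p,M,q0,w=.02):
    f=lambda q:np.r_[(fk(q)[0]-p)*20,(R.from_matrix(fk(q)[1].T@M)).as_rotvec()*5,w*(q-q0)]
    r=least_squares(f,np.clip(q0,lo+.02,hi-.02),bounds=(lo,hi));return r.x,np.linalg.norm(fk(r.x)[0]-p)*1e3,np.degrees(np.linalg.norm(R.from_matrix(fk(r.x)[1].T@M).as_rotvec()))
E
python3 - <<'E'
from kin import *
q0=np.array(D[-1][0]);m=[.502,-.196,.122]
for phi in (0,-15,-30,-45,15,30,45):
    q=q0
    for s in (.06,.03,0,-.03,-.06,-.09):
        p,M=pose(m,4,s);Mr=M@R.from_euler('x',phi,degrees=True).as_matrix();p=p+M@[.15,0,-.0164]-Mr@[.15,0,-.0164]
        q,e,a=ik(p,Mr,q,.01)
        if s in(.06,-.09):print(phi,s,np.round(q,2),round(e,1),round(a,2),"toolz",np.round(Mr[:,2],2),"elbow",np.round(sum((np.hstack([np.eye(3)]+chain(q,SG))[:,3*i:3*i+3]@W[3*i:3*i+3]) for i in range(4)),2))
E
```

```text
0 0.06 [ 0.54  0.39 -0.37  1.87 -0.02  0.4   1.89] 0.0 0.0 toolz [ 0.5   0.03 -0.87] elbow [ 0.16 -0.15  0.79]
0 -0.09 [ 0.81  0.36 -0.56  2.17 -0.04  0.17  2.01] 0.0 0.0 toolz [ 0.5   0.03 -0.87] elbow [ 0.11 -0.17  0.79]
-15 0.06 [ 0.85  0.52 -0.65  1.76 -0.25  0.58  2.22] 0.0 0.0 toolz [ 0.46  0.29 -0.84] elbow [ 0.15 -0.23  0.75]
-15 -0.09 [ 1.12  0.51 -0.79  2.06 -0.33  0.4   2.45] 0.0 0.0 toolz [ 0.46  0.29 -0.84] elbow [ 0.08 -0.27  0.75]
-30 0.06 [ 0.98  0.67 -0.76  1.64 -0.35  0.8   2.4 ] 0.0 0.0 toolz [ 0.4   0.53 -0.75] elbow [ 0.16 -0.31  0.7 ]
-30 -0.09 [ 1.21  0.67 -0.83  1.93 -0.4   0.67  2.61] 0.0 0.0 toolz [ 0.4   0.53 -0.75] elbow [ 0.08 -0.34  0.71]
-45 0.06 [ 1.02  0.83 -0.81  1.51 -0.41  1.04  2.48] 0.0 0.0 toolz [ 0.3   0.73 -0.61] elbow [ 0.18 -0.37  0.65]
-45 -0.09 [ 1.22  0.82 -0.83  1.79 -0.41  0.93  2.68] 0.0 0.0 toolz [ 0.3   0.73 -0.61] elbow [ 0.1  -0.39  0.65]
15 0.06 [-0.01  0.34  0.13  1.96  0.43  0.32  1.3 ] 0.0 0.0 toolz [ 0.5  -0.22 -0.84] elbow [ 0.18 -0.04  0.8 ]
15 -0.09 [ 0.21  0.29 -0.07  2.27  1.46  0.17  0.31] 0.0 0.0 toolz [ 0.5  -0.22 -0.84] elbow [ 0.14 -0.08  0.81]
30 0.06 [ 0.04  0.38 -0.1   1.97  1.18  0.6   0.5 ] 0.0 0.0 toolz [ 0.47 -0.47 -0.75] elbow [ 0.2  -0.05  0.79]
30 -0.09 [ 0.04  0.34 -0.09  2.3   1.63  0.54 -0.03] 0.0 0.0 toolz [ 0.47 -0.47 -0.75] elbow [ 0.18 -0.05  0.8 ]
45 0.06 [-0.03  0.47 -0.17  1.94  1.36  0.93  0.25] 0.0 0.0 toolz [ 0.4  -0.68 -0.61] elbow [ 0.25 -0.04  0.77]
45 -0.09 [-0.04  0.45 -0.18  2.27  1.58  0.91 -0.14] 0.0 0.0 toolz [ 0.4  -0.68 -0.61] elbow [ 0.24 -0.04  0.77]
```

```bash
python3 - <<'E'
import cv2,numpy as np
a=cv2.imread("pics/wrist0.png")[330:480,20:220];b=cv2.imread("pics/side4.png")[140:215,320:420]
cv2.imwrite("pics/crop5.png",np.vstack([cv2.resize(a[:100],None,fx=3.5,fy=3.5,interpolation=2)[:, :700],cv2.resize(b[:35],None,fx=7,fy=7,interpolation=2)]))
E
```

```text
(no output)
```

View pics/crop5.png

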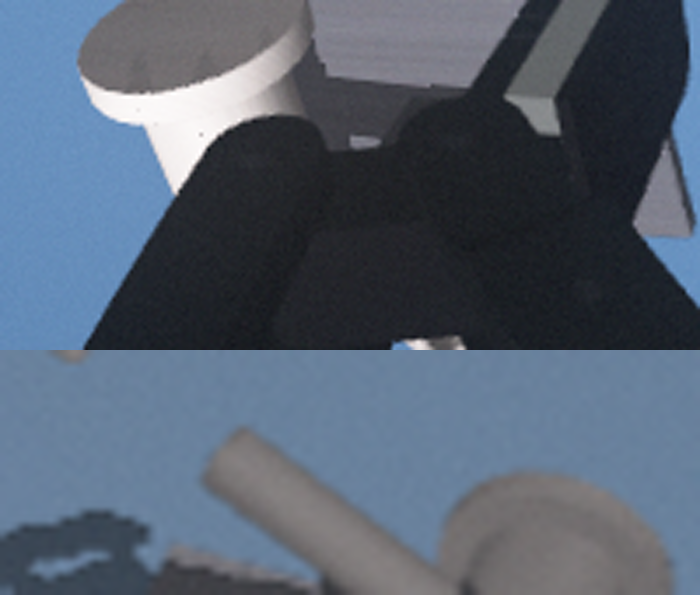

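The tube mouth in the side view is near (351.8,154.9), with its axis slope matching a yaw of about 4°. The opening is hidden in the wrist view. I'll look once from close above before inserting.

```bash
python3 - <<'E'
from kin import *
p,e=tri(ray("scene",(230.8,253.5)),ray("side",(351.8,154.9)));print(p,e)
_,M=pose([.5,-.2,.12],4,.0,pd=0)
go([.64,-.11,.31],M);go([.50,-.11,.30],M)
q=np.array(D[-1][0])
for x in(.64,.57,.50): 
    q,e,a=ik(np.array([x,-.11,.305]),M,q,.01);print(np.round(q,2),e,a)
E
```

```text
[ 0.49792335 -0.19448056  0.12115018] [np.float64(0.00020013329159024594), np.float64(0.00020013329159002731)]
row xyz [-0.0418  0.3797 -0.5375] w [-0.0006  0.1669 -0.0004] mm [  -8.4   75.9 -107.5]
row xyz [ 0.5878  0.4274 -0.8439] w [-0.0006  0.1669 -0.0004] mm [ 117.6   85.5 -168.8]
[ 0.29  0.4  -0.3   1.52  0.12  1.25  1.61] 0.0006967780179710885 0.0003514471169621604
[ 0.33  0.28 -0.31  1.68  0.09  1.19  1.64] 0.00017392045497181268 6.194361942584765e-05
[ 0.37  0.16 -0.31  1.83  0.05  1.16  1.68] 0.00015526151861772316 5.641371915533008e-05
```

Triangulation gives the mouth at (0.498, -0.1945, 0.121), against a given height of 0.122, with a small residual. Going to the look pose.

Request:
jog_arm(plan=[{"x":-0.02,"y":0.05,"z":-0.08,"wx":0,"wy":0.02,"wz":0},{"x":-0.04,"y":0.12,"z":-0.18,"wx":0,"wy":0.05,"wz":0},{"x":-0.042,"y":0.19,"z":-0.3,"wx":0,"wy":0.08,"wz":0},{"x":-0.042,"y":0.26,"z":-0.42,"wx":0,"wy":0.11,"wz":0},{"x":-0.042,"y":0.33,"z":-0.52,"wx":0,"wy":0.14,"wz":0},{"x":0.04,"y":0.38,"z":-0.57,"wx":0,"wy":0.167,"wz":0},{"x":0.17,"y":0.4,"z":-0.64,"wx":0,"wy":0.167,"wz":0},{"x":0.31,"y":0.41,"z":-0.71,"wx":0,"wy":0.167,"wz":0},{"x":0.45,"y":0.42,"z":-0.78,"wx":0,"wy":0.167,"wz":0},{"x":0.55,"y":0.427,"z":-0.83,"wx":0,"wy":0.167,"wz":0},{"x":0.588,"y":0.427,"z":-0.844,"wx":0,"wy":0.167,"wz":0},{"x":0.588,"y":0.427,"z":-0.844,"wx":0,"wy":0.167,"wz":0}])

```text
t: 11.52
eef_pos: [0.4985, -0.1105, 0.3002]
tool_rot: [0.0, -0.034, 0.999, -0.001]
contact_force: [-0.4, 0.1, -2.2]
gripper_width: 0.242
```

Request:
jog_arm(plan=[{"x":0,"y":0,"z":0,"wx":0,"wy":0,"wz":0},{"x":0,"y":0,"z":0,"wx":0,"wy":0,"wz":0},{"x":0,"y":0,"z":0,"wx":0,"wy":0,"wz":0}])

```text
t: 11.77
eef_pos: [0.4998, -0.1103, 0.3004]
tool_rot: [0.001, -0.034, 0.999, -0.001]
contact_force: [0.8, -0.4, -3.3]
gripper_width: 0.242
```

```bash
python3 - <<'E'
from h import *
o=monitor.get_obs();print(o["eef_pos"],o["q"])
k=cams.get_calibration("wrist");im=cams.read_camera("wrist");cv2.imwrite("pics/wrist6.png",im[:,:,::-1])
for t in ("branch_mouth","tile_top","gauge_tip"):print(t,[(np.round(d["location"],1).tolist(),round(d["confidence"],2)) for d in finder.place_of("wrist",t)])
np.savez("k6.npz",E=k["extrinsics"])
for yd in(0,4,8):
    y=np.radians(yd);ax=np.array([np.cos(y)*.866,np.sin(y)*.866,.5])
    print(yd,[np.round(proj("wrist",np.array([.498,-.1945,.122])-ax*s),1).tolist() for s in(0,.09)])
E
```

```text
[ 0.49979829 -0.1103349   0.30038261] [ 0.34456784  0.15968431 -0.28112122  1.83892979  0.05029334  1.14834877
  1.68461772]
branch_mouth [([225.7, 216.6], 0.77)]
tile_top [([393.1, 133.7], 0.76), ([316.8, 322.3], 0.7)]
gauge_tip [([635.7, 113.6], 0.57)]
0 [[223.7, 211.5], [236.7, 124.5]]
4 [[223.7, 211.5], [231.4, 124.6]]
8 [[223.7, 211.5], [226.1, 125.1]]
```

View pics/wrist6.png

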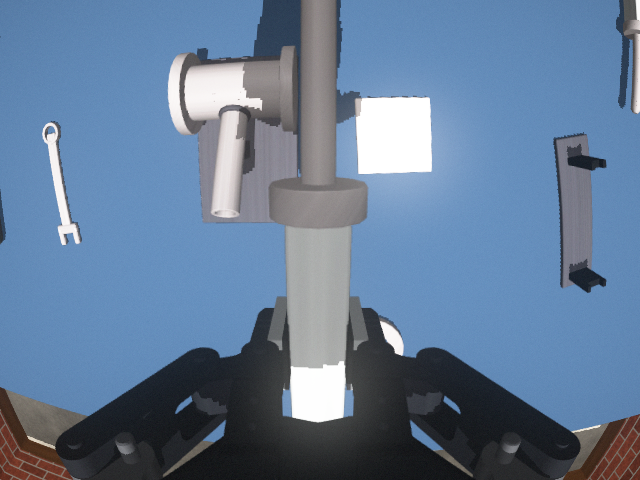

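```bash
python3 - <<'E'
from h import *
from scipy.optimize import least_squares
im=cv2.imread("pics/wrist6.png");g=cv2.GaussianBlur(cv2.cvtColor(im,cv2.COLOR_BGR2GRAY),(3,3),0).astype(float)
rows=np.arange(130,206,4);obs=[]
for r in rows:
    l=g[r,200:265];d=np.abs(np.diff(l));
    c=np.interp(r,[112,212],[234.5,226])-200
    i=np.arange(len(d))+.5
    L=(i<c-8)&(i>c-20);Rr=(i>c+8)&(i<c+20)
    f=lambda m:(d[m]**2*i[m]).sum()/(d[m]**2).sum()+200
    obs.append((r,f(L),f(Rr)))
obs=np.array(obs);print(np.round(obs[::4],1))
E=np.load("k6.npz")["E"];C=-E[:3,:3].T@E[:3,3]
def sil(x,side):
    y=np.radians(x[2]);ax=np.array([np.cos(y)*.866,np.sin(y)*.866,.5]);m=np.array([.498,x[0],.122+0*x[1]])
    pts=[]
    for s in np.linspace(0,.1,12):
        p=m-ax*s;v=p-C;n=np.cross(ax,v);D=np.linalg.norm(v-ax*(v@ax));n/=np.linalg.norm(n)
        w=v-ax*(v@ax);w/=D;rr=.0135;a=rr*rr/D;h=rr*np.sqrt(1-(rr/D)**2)
        pts.append(proj("wrist",p-w*a+side*n*h))
    return np.array(pts)
def res(x):
    o=[]
    a,b=sil(x,1),sil(x,-1)
    if a[0,0]>b[0,0]:a,b=b,a
    for P,c in((a,1),(b,2)):
        k=np.argsort(P[:,1]);o.append(np.interp(obs[:,0],P[k,1],P[k,0])-obs[:,c])
    return np.hstack(o)
f=least_squares(res,[-.195,0,4.],loss="soft_l1",x_scale=[.01,1,5]);print(f.x,np.round(res(f.x)[::3],1))
for px in((226,212),(225.7,216.6),(225.5,216)):print(atz("wrist",px,.122))
for px in((211,212),(240.5,212)):print(atz("wrist",px,.122))
# tile
msk=(im.min(2)>235).astype(np.uint8);n,lab,st,ce=cv2.connectedComponentsWithStats(msk)
for s,c in zip(st,ce):
    if s[4]>3000 and 340<c[0]<440:print("tile",s,c,atz("wrist",c,.008))
E
```

```text
[[130.  220.2 245. ]
 [146.  218.2 243.6]
 [162.  216.2 241.4]
 [178.  214.6 239.8]
 [194.  212.8 238.6]]
[-0.1935645   0.          3.48971902] [-1.6 -1.6 -1.5 -1.6 -1.6 -1.5 -1.4  2.1  1.1  1.9  1.6  2.5  2.2]
[ 0.49835644 -0.19233192  0.122     ]
[ 0.50265139 -0.19260001  0.122     ]
[ 0.50210217 -0.19278927  0.122     ]
[ 0.49910898 -0.20653823  0.122     ]
[ 0.49761326 -0.17886992  0.122     ]
tile [ 356   98   76   76 5407] [393.9511744  135.27926762] [ 0.4207158  -0.02587916  0.008     ]
```

The wrist view shows the mouth at (226,212), the tube junction at (235,112) and the tile at (394,135). The edge fit gives a branch yaw of 3.5° and the mouth at (0.499, -0.1935, 0.122). I'll insert with the tool rolled -25° about the rod so q6 stays clear of its limit.

```bash
cat >> h.py <<'E'
MOUTH=np.array([.499,-.1938,.122]);YAW=3.5;OFF=np.array([.150,.001,-.0164])
def rpose(s,phi=-25,pd=30,m=MOUTH,yd=YAW):
    p,M=pose(m,yd,s,pd);t=p+M@np.array([.150,0,-.0164]);M=M@R.from_euler('x',phi,degrees=True).as_matrix()
    return t-M@OFF,M
E
python3 - <<'E'
from kin import *
_,M0=pose(MOUTH,YAW,0,pd=0)
go([.69,-.17,.29],M0)
p,M=rpose(.04);print(p,M[:,2]);go(p,M)
q=monitor.get_obs()["q"]
q,e,a=ik(np.array([.69,-.17,.29]),M0,q,.01);print(np.round(q,2),e)
for s in(.04,.0,-.04,-.09):
    q,e,a=ik(*rpose(s),q,.01);print(s,np.round(q,2),e)
E
```

```text
row xyz [-0.9324 -0.3617  0.0508] w [-0.0006 -0.      0.002 ] mm [-186.5  -72.3   10.2]
[ 0.6704989  -0.17727479  0.20376188] [ 0.42650844  0.44949438 -0.78488557]
row xyz [-0.8327 -0.3906  0.4821] w [-0.1357 -0.1645 -0.0343] mm [-166.5  -78.1   96.4]
[ 0.3   0.51 -0.22  1.38  0.11  1.27  1.7 ] 0.0005463745199759372
0.04 [ 0.97  0.6  -0.73  1.74 -0.36  0.7   2.39] 0.001022387751480998
0.0 [ 1.03  0.6  -0.75  1.82 -0.38  0.66  2.45] 0.00011169411409845347
-0.04 [ 1.1   0.6  -0.78  1.89 -0.4   0.62  2.51] 0.00010741633114045847
-0.09 [ 1.18  0.6  -0.81  1.98 -0.41  0.57  2.59] 0.00012769584699404775
```

Request:
jog_arm(plan=[{"x":-0.06,"y":-0.02,"z":0,"wx":0,"wy":0,"wz":0},{"x":-0.15,"y":-0.05,"z":0.01,"wx":0,"wy":0,"wz":0},{"x":-0.27,"y":-0.1,"z":0.02,"wx":0,"wy":0,"wz":0},{"x":-0.39,"y":-0.15,"z":0.03,"wx":0,"wy":0,"wz":0},{"x":-0.51,"y":-0.2,"z":0.04,"wx":0,"wy":0,"wz":0},{"x":-0.63,"y":-0.25,"z":0.05,"wx":0,"wy":0,"wz":0},{"x":-0.75,"y":-0.3,"z":0.05,"wx":0,"wy":0,"wz":0},{"x":-0.85,"y":-0.34,"z":0.05,"wx":0,"wy":0,"wz":0},{"x":-0.91,"y":-0.36,"z":0.05,"wx":0,"wy":0,"wz":0},{"x":-0.93,"y":-0.36,"z":0.05,"wx":0,"wy":0,"wz":0},{"x":-0.93,"y":-0.36,"z":0.05,"wx":0,"wy":0,"wz":0}])

```text
t: 12.88
eef_pos: [0.6901, -0.1693, 0.289]
tool_rot: [-0.001, -0.034, 0.999, -0.001]
contact_force: [-0.6, -0.1, -4.0]
gripper_width: 0.243
```

```bash
python3 - <<'E'
from h import *
p,M=rpose(.04);go(p,M);print(monitor.get_obs()["q"])
E
```

```text
row xyz [ 0.1003 -0.0328  0.4266] w [-0.1354 -0.1648 -0.0343] mm [20.1 -6.6 85.3]
[ 0.30418129  0.51026473 -0.2329291   1.37548347  0.11948292  1.27033933
  1.70300137]
```

Request:
jog_arm(plan=[{"x":0.01,"y":-0.003,"z":0.04,"wx":-0.013,"wy":-0.016,"wz":-0.003},{"x":0.02,"y":-0.006,"z":0.08,"wx":-0.027,"wy":-0.033,"wz":-0.007},{"x":0.03,"y":-0.01,"z":0.13,"wx":-0.04,"wy":-0.05,"wz":-0.01},{"x":0.04,"y":-0.013,"z":0.17,"wx":-0.054,"wy":-0.066,"wz":-0.014},{"x":0.05,"y":-0.016,"z":0.21,"wx":-0.068,"wy":-0.082,"wz":-0.017},{"x":0.06,"y":-0.02,"z":0.26,"wx":-0.081,"wy":-0.099,"wz":-0.021},{"x":0.07,"y":-0.023,"z":0.3,"wx":-0.095,"wy":-0.115,"wz":-0.024},{"x":0.08,"y":-0.026,"z":0.34,"wx":-0.108,"wy":-0.132,"wz":-0.027},{"x":0.09,"y":-0.03,"z":0.38,"wx":-0.122,"wy":-0.148,"wz":-0.031},{"x":0.1,"y":-0.033,"z":0.426,"wx":-0.135,"wy":-0.165,"wz":-0.034},{"x":0.1,"y":-0.033,"z":0.426,"wx":-0.135,"wy":-0.165,"wz":-0.034},{"x":0.1,"y":-0.033,"z":0.426,"wx":-0.135,"wy":-0.165,"wz":-0.034}])

```text
t: 13.88
eef_pos: [0.6687, -0.1787, 0.2026]
tool_rot: [0.245, -0.083, 0.942, 0.216]
contact_force: [0.9, -0.1, -1.9]
gripper_width: 0.247
```

```bash
python3 - <<'E'
from h import *
p,M=rpose(.04);go(p,M);o=monitor.get_obs();print(o["q"],o["contact_force"],o["eef_pos"])
T=rotm(o);tip=o["eef_pos"]+T@OFF;col=o["eef_pos"]+T@(OFF-[.09,0,0])
for c in ("scene","side"):
    im=cams.read_camera(c);cv2.imwrite(f"pics/{c}7.png",im[:,:,::-1])
    for t in ("gauge_collar","gauge_tip","branch_mouth"): print(c,t,[(np.round(d["location"],1).tolist(),round(d["confidence"],2)) for d in finder.place_of(c,t)])
    print(c,[np.round(proj(c,x),1).tolist() for x in(col,tip,MOUTH)])
a=cv2.imread("pics/side7.png")[95:185,280:400];b=cv2.imread("pics/scene7.png")[205:295,190:310]
cv2.imwrite("pics/crop7.png",np.hstack([cv2.resize(x,None,fx=3.3,fy=6 if 0 else 3.3,interpolation=2) for x in(a,b)]))
E
```

```text
row xyz [-0.0109  0.0062  0.0026] w [-0.0008 -0.0006 -0.0014] mm [-2.2  1.2  0.5]
[ 0.89292641  0.5675515  -0.60638013  1.74372643 -0.47396158  0.71971237
  2.47836227] [ 0.93037865 -0.1315568  -1.88700274] [ 0.66871088 -0.17872227  0.20263717]
scene gauge_collar [([476.4, 206.4], 0.87), ([380.4, 183.1], 0.69), ([243.8, 255.7], 0.65)]
scene gauge_tip [([497.5, 217.1], 0.89), ([401.6, 199.4], 0.56)]
scene branch_mouth [([229.9, 252.9], 0.58)]
scene [[246.1, 256.5], [235.0, 254.1], [231.1, 253.3]]
side gauge_collar [([243.0, 438.4], 0.85), ([312.0, 123.1], 0.66), ([375.7, 398.2], 0.62)]
side gauge_tip [([340.6, 142.6], 0.96), ([195.9, 421.9], 0.85), ([325.6, 370.5], 0.56)]
side branch_mouth [([351.4, 151.5], 0.73)]
side [[310.9, 124.5], [339.6, 145.7], [351.3, 154.8]]
```

View pics/crop7.png

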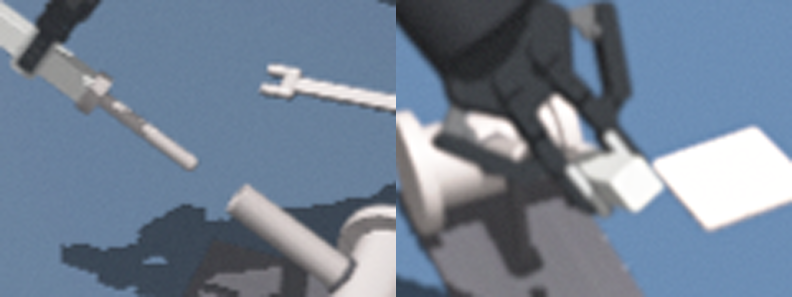

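That is the last of my 12 pictures. The side crop shows the rod tip at (196,163), pointing at the mouth centre (236,199) and about 1.5 to 2 mm high, so I'll take off about 1.4 mm. Next is the slow approach with force checks.

```bash
sed -i 's/OFF=np.array(\[.150,.001,-.0164\])/OFF=np.array([.150,.001,-.0178])/' h.py; python3 - <<'E'
from h import *
for s in (.04,.0,-.03):go(*rpose(s))
print(monitor.get_obs()["contact_force"])
E
```

```text
row xyz [ 0.0057 -0.005   0.007 ] w [-0.0005  0.0002  0.0005] mm [ 1.1 -1.   1.4]
row xyz [ 0.2057 -0.0046  0.0068] w [-0.0005  0.0002  0.0005] mm [41.1 -0.9  1.4]
row xyz [ 0.3557 -0.0044  0.0068] w [-0.0005  0.0002  0.0005] mm [71.1 -0.9  1.4]
[ 0.03841341  0.60360399 -3.67706536]
```

Request:
jog_arm(plan=[{"x":0.02,"y":-0.005,"z":0.007,"wx":0,"wy":0,"wz":0},{"x":0.05,"y":-0.005,"z":0.007,"wx":0,"wy":0,"wz":0},{"x":0.08,"y":-0.005,"z":0.007,"wx":0,"wy":0,"wz":0},{"x":0.11,"y":-0.005,"z":0.007,"wx":0,"wy":0,"wz":0},{"x":0.14,"y":-0.005,"z":0.007,"wx":0,"wy":0,"wz":0},{"x":0.17,"y":-0.005,"z":0.007,"wx":0,"wy":0,"wz":0},{"x":0.19,"y":-0.005,"z":0.007,"wx":0,"wy":0,"wz":0},{"x":0.21,"y":-0.005,"z":0.007,"wx":0,"wy":0,"wz":0},{"x":0.23,"y":-0.005,"z":0.007,"wx":0,"wy":0,"wz":0},{"x":0.25,"y":-0.005,"z":0.007,"wx":0,"wy":0,"wz":0},{"x":0.25,"y":-0.005,"z":0.007,"wx":0,"wy":0,"wz":0},{"x":0.25,"y":-0.005,"z":0.007,"wx":0,"wy":0,"wz":0}])

```text
t: 15.28
eef_pos: [0.6288, -0.1793, 0.1781]
tool_rot: [0.247, -0.085, 0.941, 0.216]
contact_force: [0.5, -0.1, -3.5]
gripper_width: 0.244
```

```bash
python3 - <<'E'
from h import *
o=monitor.get_obs();T=rotm(o);print(o["q"],"F tool",T.T@o["contact_force"],"world",o["contact_force"],"tau",o["torque"])
print("s",(o["eef_pos"]+T@OFF-MOUTH)@-T[:,0])
for s in (-.03,-.08):go(*rpose(s))
c="side";cams.read_camera(c)
for t in ("gauge_collar","gauge_tip"): print(c,t,[(np.round(d["location"],1).tolist(),round(d["confidence"],2)) for d in finder.place_of(c,t)])
print(proj(c,o["eef_pos"]+T@(OFF-[.09,0,0])))
E
```

```text
[ 0.96508769  0.56100133 -0.64111191  1.84033367 -0.50511409  0.66752372
  2.56497002] F tool [ 1.38370236 -1.47816313  2.93326803] world [ 0.45300369 -0.07917712 -3.53442759] tau [-7.48496695e-01  6.70486290e-01  5.15446851e-04]
s -0.009002790047351427
row xyz [ 1.05e-01  8.00e-04 -1.00e-04] w [-0.0005  0.0002  0.0004] mm [21.   0.2 -0. ]
row xyz [ 3.55e-01  1.10e-03 -3.00e-04] w [-0.0005  0.0002  0.0004] mm [71.   0.2 -0.1]
side gauge_collar [([325.9, 136.5], 0.97), ([375.1, 398.5], 0.92), ([242.2, 436.8], 0.92)]
side gauge_tip [([329.3, 369.3], 0.68), ([356.6, 157.2], 0.59), ([196.5, 425.5], 0.57)]
[325.68261826 135.86443091]
```

The tip is 9 mm inside the mouth with no contact force. Continuing.

Request:
jog_arm(plan=[{"x":0.02,"y":0,"z":0,"wx":0,"wy":0,"wz":0},{"x":0.05,"y":0,"z":0,"wx":0,"wy":0,"wz":0},{"x":0.08,"y":0,"z":0,"wx":0,"wy":0,"wz":0},{"x":0.11,"y":0,"z":0,"wx":0,"wy":0,"wz":0},{"x":0.14,"y":0,"z":0,"wx":0,"wy":0,"wz":0},{"x":0.17,"y":0,"z":0,"wx":0,"wy":0,"wz":0},{"x":0.18,"y":0,"z":0,"wx":0,"wy":0,"wz":0},{"x":0.18,"y":0,"z":0,"wx":0,"wy":0,"wz":0},{"x":0.18,"y":0,"z":0,"wx":0,"wy":0,"wz":0}])

```text
t: 16.18
eef_pos: [0.5982, -0.1813, 0.1605]
tool_rot: [0.247, -0.085, 0.941, 0.216]
contact_force: [0.2, 0.1, -3.1]
gripper_width: 0.245
```

```bash
python3 - <<'E'
from h import *
o=monitor.get_obs();T=rotm(o);print(o["q"],"F tool",T.T@o["contact_force"],"world",o["contact_force"],"tau",o["torque"])
print("s",(o["eef_pos"]+T@OFF-MOUTH)@-T[:,0])
for s in (-.06,-.085,-.09):go(*rpose(s))
E
```

```text
[ 1.02193873  0.55989382 -0.66545568  1.90708124 -0.52531681  0.63342626
  2.62743848] F tool [ 1.34111133 -1.05218917  2.56221289] world [ 0.22015945  0.13628621 -3.06652449] tau [-0.79375604  0.64375444  0.00369757]
s -0.044344244136980765
row xyz [0.0784 0.001  0.0002] w [-0.0006  0.0004  0.0006] mm [15.7  0.2  0. ]
row xyz [2.034e-01 1.300e-03 1.000e-04] w [-0.0006  0.0004  0.0006] mm [40.7  0.3  0. ]
row xyz [0.2284 0.0013 0.    ] w [-0.0006  0.0004  0.0006] mm [45.7  0.3  0. ]
```

Request:
jog_arm(plan=[{"x":0.02,"y":0,"z":0,"wx":0,"wy":0,"wz":0},{"x":0.05,"y":0,"z":0,"wx":0,"wy":0,"wz":0},{"x":0.08,"y":0,"z":0,"wx":0,"wy":0,"wz":0},{"x":0.11,"y":0,"z":0,"wx":0,"wy":0,"wz":0},{"x":0.13,"y":0,"z":0,"wx":0,"wy":0,"wz":0},{"x":0.15,"y":0,"z":0,"wx":0,"wy":0,"wz":0},{"x":0.15,"y":0,"z":0,"wx":0,"wy":0,"wz":0},{"x":0.15,"y":0,"z":0,"wx":0,"wy":0,"wz":0}])

```text
t: 16.85
eef_pos: [0.5722, -0.1831, 0.1454]
tool_rot: [0.247, -0.085, 0.941, 0.216]
contact_force: [0.6, -0.8, -3.4]
gripper_width: 0.238
```

```bash
cat > st.py <<'E'
from h import *
o=monitor.get_obs();T=rotm(o);print("q",np.round(o["q"],2),"Ftool",np.round(T.T@o["contact_force"],1),"tau",np.round(o["torque"],2),"eef",np.round(o["eef_pos"],4))
print("s",(o["eef_pos"]+T@OFF-MOUTH)@-T[:,0],"width",o["gripper_width"])
c="side";cams.read_camera(c)
for t in ("gauge_collar","branch_mouth"): print(c,t,[(np.round(d["location"],1).tolist(),round(d["confidence"],2)) for d in finder.place_of(c,t)][:3])
go(*rpose(-.09))
E
python3 st.py
```

```text
q [ 1.07  0.56 -0.68  1.96 -0.54  0.61  2.68] Ftool [ 1.3 -2.1  2.6] tau [-0.82  0.63  0.02] eef [ 0.5722 -0.1831  0.1454]
s -0.07451635212674011 width 0.2378717573974301
side gauge_collar [([245.1, 435.5], 0.9), ([349.2, 150.8], 0.84), ([377.7, 398.9], 0.72)]
side branch_mouth [([347.0, 154.9], 0.68)]
row xyz [0.0808 0.0012 0.0002] w [-0.0006  0.0005  0.0007] mm [16.2  0.2  0. ]
```

Request:
jog_arm(plan=[{"x":0.006,"y":0,"z":0,"wx":0,"wy":0,"wz":0},{"x":0.012,"y":0,"z":0,"wx":0,"wy":0,"wz":0},{"x":0.018,"y":0,"z":0,"wx":0,"wy":0,"wz":0},{"x":0.024,"y":0,"z":0,"wx":0,"wy":0,"wz":0},{"x":0.03,"y":0,"z":0,"wx":0,"wy":0,"wz":0},{"x":0.036,"y":0,"z":0,"wx":0,"wy":0,"wz":0},{"x":0.042,"y":0,"z":0,"wx":0,"wy":0,"wz":0},{"x":0.048,"y":0,"z":0,"wx":0,"wy":0,"wz":0},{"x":0.048,"y":0,"z":0,"wx":0,"wy":0,"wz":0}])

```text
t: 17.75
eef_pos: [0.5641, -0.1835, 0.1407]
tool_rot: [0.247, -0.085, 0.941, 0.216]
contact_force: [0.4, -0.3, -3.2]
gripper_width: 0.247
```

```bash
python3 st.py
```

```text
q [ 1.09  0.56 -0.69  1.98 -0.54  0.6   2.7 ] Ftool [ 1.3 -1.5  2.6] tau [-0.81  0.69  0.  ] eef [ 0.5641 -0.1835  0.1407]
s -0.08385642883401942 width 0.24664500712051254
side gauge_collar [([352.2, 152.5], 0.82), ([378.0, 401.1], 0.77), ([243.8, 437.3], 0.63)]
side branch_mouth [([349.2, 153.6], 0.74), ([350.7, 154.9], 0.61)]
row xyz [0.0332 0.0015 0.0004] w [-0.0006  0.0006  0.0007] mm [6.6 0.3 0.1]
```

Request:
jog_arm(plan=[{"x":0.004,"y":0,"z":0,"wx":0,"wy":0,"wz":0},{"x":0.008,"y":0,"z":0,"wx":0,"wy":0,"wz":0},{"x":0.012,"y":0,"z":0,"wx":0,"wy":0,"wz":0},{"x":0.016,"y":0,"z":0,"wx":0,"wy":0,"wz":0},{"x":0.02,"y":0,"z":0,"wx":0,"wy":0,"wz":0},{"x":0.02,"y":0,"z":0,"wx":0,"wy":0,"wz":0}])

```text
t: 18.4
eef_pos: [0.5614, -0.1837, 0.1392]
tool_rot: [0.248, -0.085, 0.941, 0.215]
contact_force: [0.8, 0.2, -2.8]
gripper_width: 0.244
```

```bash
python3 st.py
```

```text
q [ 1.09  0.56 -0.69  1.98 -0.55  0.59  2.7 ] Ftool [ 0.7 -1.1  2.6] tau [-0.65  0.35 -0.11] eef [ 0.5614 -0.1837  0.1392]
s -0.08697856370760468 width 0.2437153944976433
side gauge_collar [([352.9, 156.2], 0.85), ([244.1, 438.7], 0.72), ([378.3, 398.8], 0.58)]
side branch_mouth [([351.4, 153.9], 0.84)]
row xyz [0.0154 0.0017 0.0008] w [-0.0007  0.0008  0.0008] mm [3.1 0.3 0.2]
```

Request:
jog_arm(plan=[{"x":0.004,"y":0,"z":0,"wx":0,"wy":0,"wz":0},{"x":0.008,"y":0,"z":0,"wx":0,"wy":0,"wz":0},{"x":0.012,"y":0,"z":0,"wx":0,"wy":0,"wz":0},{"x":0.015,"y":0,"z":0,"wx":0,"wy":0,"wz":0},{"x":0.015,"y":0,"z":0,"wx":0,"wy":0,"wz":0}])

```text
t: 18.97
eef_pos: [0.5613, -0.1838, 0.1394]
tool_rot: [0.25, -0.086, 0.94, 0.215]
contact_force: [8.5, 1.3, 0.2]
gripper_width: 0.247
```

```bash
python3 st.py
```

```text
q [ 1.1   0.57 -0.7   1.99 -0.55  0.59  2.71] Ftool [-7.5 -1.1  4.1] tau [-0.18 -0.98 -0.68] eef [ 0.5613 -0.1838  0.1394]
s -0.08704136870418937 width 0.24683798118554037
side gauge_collar [([378.3, 402.3], 0.65), ([244.5, 436.6], 0.62)]
side branch_mouth [([351.2, 149.9], 0.85)]
row xyz [0.0154 0.0014 0.0019] w [-0.001   0.0019  0.0013] mm [3.1 0.3 0.4]
```

The stop is firm. The last 3 mm commanded produced no motion, about 9 N axial force, and 87 mm modelled insertion, which agrees with 90 mm within my grip estimate. I'll pause here with a light push.

Request:
jog_arm(plan=[{"x":0.01,"y":0,"z":0,"wx":0,"wy":0,"wz":0},{"x":0.016,"y":0,"z":0,"wx":0,"wy":0,"wz":0},{"x":0.018,"y":0,"z":0,"wx":0,"wy":0,"wz":0},{"x":0.018,"y":0,"z":0,"wx":0,"wy":0,"wz":0},{"x":0.018,"y":0,"z":0,"wx":0,"wy":0,"wz":0},{"x":0.018,"y":0,"z":0,"wx":0,"wy":0,"wz":0},{"x":0.018,"y":0,"z":0,"wx":0,"wy":0,"wz":0},{"x":0.018,"y":0,"z":0,"wx":0,"wy":0,"wz":0},{"x":0.018,"y":0,"z":0,"wx":0,"wy":0,"wz":0},{"x":0.018,"y":0,"z":0,"wx":0,"wy":0,"wz":0},{"x":0.018,"y":0,"z":0,"wx":0,"wy":0,"wz":0},{"x":0.018,"y":0,"z":0,"wx":0,"wy":0,"wz":0}])

```text
t: 20.12
eef_pos: [0.5612, -0.1838, 0.1397]
tool_rot: [0.252, -0.086, 0.94, 0.214]
contact_force: [9.5, 2.3, 0.3]
gripper_width: 0.247
```

```bash
python3 st.py
```

```text
q [ 1.1   0.57 -0.7   1.99 -0.55  0.58  2.72] Ftool [-8.4 -0.4  4.9] tau [-0.   -1.12 -0.75] eef [ 0.5612 -0.1838  0.1397]
s -0.08703422217177874 width 0.24691887283330965
side gauge_collar [([240.9, 440.3], 0.94), ([378.7, 402.6], 0.89), ([353.5, 153.6], 0.55)]
side branch_mouth [([349.7, 154.8], 0.73)]
row xyz [0.0158 0.001  0.0033] w [-0.0014  0.0033  0.0019] mm [3.2 0.2 0.7]
```

```bash
python3 - <<'E'
from h import *
go(*rpose(-.06));go(*rpose(.03));go(*rpose(.06))
E
```

```text
row xyz [-1.342e-01  1.000e-04  4.800e-03] w [-0.0014  0.0033  0.0019] mm [-26.8   0.    1. ]
row xyz [-0.5841 -0.0026  0.0096] w [-0.0014  0.0033  0.0019] mm [-116.8   -0.5    1.9]
row xyz [-0.7341 -0.0035  0.0112] w [-0.0014  0.0033  0.0019] mm [-146.8   -0.7    2.2]
```

Request:
jog_arm(plan=[{"x":-0.02,"y":0,"z":0.002,"wx":-0.001,"wy":0.001,"wz":0.001},{"x":-0.05,"y":0,"z":0.003,"wx":-0.001,"wy":0.002,"wz":0.001},{"x":-0.09,"y":0,"z":0.004,"wx":-0.001,"wy":0.003,"wz":0.002},{"x":-0.14,"y":0,"z":0.005,"wx":-0.001,"wy":0.003,"wz":0.002},{"x":-0.2,"y":-0.001,"z":0.006,"wx":-0.001,"wy":0.003,"wz":0.002},{"x":-0.26,"y":-0.001,"z":0.006,"wx":-0.001,"wy":0.003,"wz":0.002},{"x":-0.33,"y":-0.001,"z":0.007,"wx":-0.001,"wy":0.003,"wz":0.002},{"x":-0.4,"y":-0.002,"z":0.008,"wx":-0.001,"wy":0.003,"wz":0.002},{"x":-0.48,"y":-0.002,"z":0.008,"wx":-0.001,"wy":0.003,"wz":0.002},{"x":-0.58,"y":-0.003,"z":0.01,"wx":-0.001,"wy":0.003,"wz":0.002},{"x":-0.68,"y":-0.003,"z":0.01,"wx":-0.001,"wy":0.003,"wz":0.002},{"x":-0.73,"y":-0.003,"z":0.01,"wx":-0.001,"wy":0.003,"wz":0.002}])

```text
t: 21.27
eef_pos: [0.6906, -0.1745, 0.2148]
tool_rot: [0.248, -0.085, 0.94, 0.216]
contact_force: [1.6, -0.3, -3.3]
gripper_width: 0.247
```

```bash
cat > fin.py <<'E'
from kin import *
OFF=np.array([.152,.001,-.0178])
tip=np.array([.4207,-.026,.108])
def fpose(tip,yaw,phi=0):
    _,M=pose(MOUTH,yaw,0,pd=0);M=M@R.from_euler('x',phi,degrees=True).as_matrix();return tip-M@OFF,M
E
python3 st.py; python3 - <<'E'
from fin import *
q=monitor.get_obs()["q"]
_,M=fpose(tip,3.5)
p1=np.array([.69,-.17,.29]);p2,M2=fpose(tip+[0,0,.12],0);p3,_=fpose(tip,0)
print(p2,p3)
go(p1,M);go(p2,M2);go(p3,M2)
for p,m in((p1,M),(p2,M2),(p3,M2)):
    q,e,a=ik(p,m,q,.01);print(np.round(q,2),e)
E
```

```text
q [ 0.86  0.57 -0.59  1.7  -0.46  0.74  2.45] Ftool [ 0.3 -1.9  3.1] tau [-0.7   0.56 -0.01] eef [ 0.6906 -0.1745  0.2148]
s 0.06300186739004414 width 0.24686016503887284
side gauge_collar [([304.7, 117.2], 0.81), ([376.0, 396.8], 0.71), ([243.0, 439.0], 0.61)]
side branch_mouth [([351.9, 151.1], 0.71)]
row xyz [ 0.7482 -0.0028 -0.0012] w [-0.0002  0.0002  0.0005] mm [149.6  -0.6  -0.2]
[ 0.5727 -0.027   0.2102] [ 0.5727 -0.027   0.0902]
row xyz [-0.204   0.16   -0.2881] w [0.1354 0.1643 0.0367] mm [-40.8  32.  -57.6]
row xyz [0.464  0.8088 0.0954] w [0.1404 0.1602 0.0554] mm [ 92.8 161.8  19.1]
row xyz [0.7647 0.59   0.5662] w [0.1404 0.1602 0.0554] mm [152.9 118.  113.2]
[ 0.33  0.51 -0.27  1.37  0.14  1.27  1.68] 0.0006988861364203185
[ 0.2   0.35 -0.33  1.81  0.13  1.    1.39] 0.00046811342313872776
[ 0.17  0.5  -0.29  1.9   0.2   0.77  1.33] 0.00022010143887578876
```

Request:
jog_arm(plan=[{"x":-0.02,"y":0.015,"z":-0.03,"wx":0.013,"wy":0.016,"wz":0.004},{"x":-0.04,"y":0.03,"z":-0.06,"wx":0.027,"wy":0.033,"wz":0.007},{"x":-0.06,"y":0.05,"z":-0.09,"wx":0.041,"wy":0.049,"wz":0.011},{"x":-0.08,"y":0.065,"z":-0.115,"wx":0.054,"wy":0.066,"wz":0.015},{"x":-0.1,"y":0.08,"z":-0.145,"wx":0.068,"wy":0.082,"wz":0.018},{"x":-0.12,"y":0.095,"z":-0.17,"wx":0.081,"wy":0.099,"wz":0.022},{"x":-0.14,"y":0.11,"z":-0.2,"wx":0.095,"wy":0.115,"wz":0.026},{"x":-0.16,"y":0.13,"z":-0.23,"wx":0.108,"wy":0.131,"wz":0.029},{"x":-0.18,"y":0.145,"z":-0.26,"wx":0.122,"wy":0.148,"wz":0.033},{"x":-0.204,"y":0.16,"z":-0.288,"wx":0.135,"wy":0.164,"wz":0.037},{"x":-0.204,"y":0.16,"z":-0.288,"wx":0.135,"wy":0.164,"wz":0.037}])

```text
t: 22.33
eef_pos: [0.6913, -0.1663, 0.2904]
tool_rot: [0.0, -0.032, 0.999, 0.001]
contact_force: [0.1, 1.0, -3.0]
gripper_width: 0.244
```

```bash
python3 - <<'E'
from fin import *
p2,M2=fpose(tip+[0,0,.12],0);go(p2,M2);print(monitor.get_obs()["q"])
E
```

```text
row xyz [0.5468 0.7322 0.4028] w [0.0008 0.0001 0.0205] mm [109.4 146.4  80.6]
[ 0.29127211  0.50858031 -0.21739733  1.37381416  0.10757124  1.27088866
  1.70414339]
```

Request:
jog_arm(plan=[{"x":0.03,"y":0.05,"z":0.01,"wx":0,"wy":0,"wz":0.002},{"x":0.08,"y":0.13,"z":0.03,"wx":0,"wy":0,"wz":0.004},{"x":0.14,"y":0.23,"z":0.06,"wx":0,"wy":0,"wz":0.006},{"x":0.21,"y":0.33,"z":0.1,"wx":0,"wy":0,"wz":0.009},{"x":0.28,"y":0.43,"z":0.15,"wx":0,"wy":0,"wz":0.012},{"x":0.36,"y":0.53,"z":0.22,"wx":0,"wy":0,"wz":0.015},{"x":0.43,"y":0.62,"z":0.29,"wx":0,"wy":0,"wz":0.018},{"x":0.5,"y":0.69,"z":0.36,"wx":0,"wy":0,"wz":0.02},{"x":0.54,"y":0.73,"z":0.4,"wx":0.001,"wy":0,"wz":0.0205},{"x":0.547,"y":0.732,"z":0.403,"wx":0.001,"wy":0,"wz":0.0205},{"x":0.547,"y":0.732,"z":0.403,"wx":0.001,"wy":0,"wz":0.0205}])

```text
t: 23.25
eef_pos: [0.5706, -0.0276, 0.2092]
tool_rot: [-0.001, 0.0, 1.0, -0.0]
contact_force: [0.8, -1.6, -3.1]
gripper_width: 0.244
```

```bash
cat > chk.py <<'E'
from fin import *
o=monitor.get_obs();T=rotm(o);print("q",np.round(o["q"],2),"eef",np.round(o["eef_pos"],4),"F",np.round(o["contact_force"],1))
tp=o["eef_pos"]+T@OFF;print("model tip",np.round(tp,4),"slope deg",np.degrees(np.arcsin(-T[2,0])))
L={c:[] for c in("scene","side")}
for c in L:
    for i in range(3):
        im=cams.read_camera(c)
        r={}
        for t,x in (("gauge_tip",OFF),("gauge_collar",OFF-[.09,0,0])):
            e=proj(c,o["eef_pos"]+T@x);ds=[np.array(d["location"]) for d in finder.place_of(c,t)]
            ds=[d for d in ds if np.linalg.norm(d-e)<12]
            if ds:r[t]=min(ds,key=lambda d:np.linalg.norm(d-e))
            print(c,t,np.round(e,1),np.round(r.get(t,np.nan),1))
        L[c].append(r)
for t in ("gauge_tip","gauge_collar"):
    m={c:[r[t] for r in L[c] if t in r] for c in L}
    if all(m.values()):print(t,tri(*[ray(c,np.mean(m[c],0)) for c in m]))
go(*fpose(tip,0))
E
python3 chk.py
```

```text
q [ 0.15  0.35 -0.27  1.82  0.11  1.    1.41] eef [ 0.5706 -0.0276  0.2092] F [ 0.8 -1.6 -3.1]
model tip [ 0.4187 -0.0265  0.2272] slope deg -0.08993857585232509
scene gauge_tip [287.5 180.1] [292.4 183.1]
scene gauge_collar [301.9 198.5] [302.2 198. ]
scene gauge_tip [287.5 180.1] [289.4 184.7]
scene gauge_collar [301.9 198.5] [301.7 200.1]
scene gauge_tip [287.5 180.1] [289.5 186. ]
scene gauge_collar [301.9 198.5] [303.5 198.4]
side gauge_tip [356.  178.2] [352.9 180.3]
side gauge_collar [319.2 166. ] [318.8 165.9]
side gauge_tip [356.  178.2] [352.1 178.8]
side gauge_collar [319.2 166. ] [322.4 166.6]
side gauge_tip [356.  178.2] [355.2 177.3]
side gauge_collar [319.2 166. ] [320.9 164.5]
gauge_tip (array([ 0.42643194, -0.02504227,  0.22072646]), [np.float64(0.0028413461669876345), np.float64(0.0028413461669875746)])
gauge_collar (array([ 0.50705822, -0.02676585,  0.22661267]), [np.float64(0.0022842842160936193), np.float64(0.00228428421609359)])
row xyz [-1.000e-04  1.000e-04  5.995e-01] w [-0.0002  0.0001  0.0001] mm [ -0.    0.  119.9]
```

The finder puts the tip about 6 mm lower than the model, which could mean the rod tilted in the grip. I'll measure it by differencing against earlier frames and by rod width in the wrist view.

```bash
cat > meas.py <<'E'
from fin import *
o=monitor.get_obs();T=rotm(o);P=lambda c,x:proj(c,o["eef_pos"]+T@np.array(x))
for c in ("side","scene"):
    im=cams.read_camera(c)[:,:,::-1];cv2.imwrite(f"pics/{c}9.png",im)
    ref=cv2.imread(f"pics/{c}7.png");d=cv2.GaussianBlur(cv2.absdiff(im,ref),(3,3),0).max(2)
    a,b=P(c,OFF-[.085,0,0]),P(c,OFF+[.0,0,0]);u=(b-a)/np.linalg.norm(b-a);n=np.array([-u[1],u[0]]);Ln=np.linalg.norm(b-a)
    ts=np.arange(0,Ln+12,1.);hs=np.arange(-10,10.01,.5)
    X=(a[0]+ts[None]*u[0]+hs[:,None]*n[0]).astype(np.float32);Y=(a[1]+ts[None]*u[1]+hs[:,None]*n[1]).astype(np.float32)
    g=cv2.cvtColor(im,cv2.COLOR_BGR2HSV)[:,:,1]  # saturation: bench blue high, rod low
    S=cv2.remap(g,X,Y,1);np.set_printoptions(linewidth=250)
    print(c,"len",Ln,"a",a,"b",b);print(S[::2,::max(1,int(len(ts)/14))])
im=cams.read_camera("wrist");old=cv2.imread("pics/wrist6.png")[:,:,::-1]
for nm,I in(("old",old),("now",im)):
    s=cv2.cvtColor(np.ascontiguousarray(I),cv2.COLOR_RGB2HSV)[:,:,1].astype(float)
    for r in (5,40,80,120,160):
        l=s[r,280:360];k=np.where(l<60)[0]+280;print(nm,r,k.min() if len(k) else None,k.max() if len(k) else None,len(k))
    col=s[:,290];print(nm,"col290 low-sat rows",np.where(col[150:235]<60)[0][[0,-1]]+150)
E
python3 meas.py
```

```text
side len 36.66838476880229 a [320.29644417 166.29193642] b [355.0893204  177.86890517]
[[84 84 85 83 83 85 83 84 84 81 84 82 85 82 57  7 10]
 [84 83 85 84 82 85 84 82 82 83 82 83 83 81 82 24  8]
 [84 86 84 85 82 84 82 82 78 77 73 73 68 67 60 29 11]
 [81 85 84 85 84 84 83 84 58 51 41 31 17 19 18 23 20]
 [76 85 85 84 83 83 82 84 15 12 13 14 14 14 14 14 18]
 [69 86 85 84 82 83 82 83 17 12 12 16 14 13 13 14 22]
 [55 84 83 82 83 82 82 82 12 13 14 17 15 15 13 14 28]
 [33 63 65 66 66 65 67 68 13  8 12 12 12 15 15 13 27]
 [13 25 20 20 14 14  6  6  9  7  8  9  9 15 15 13 24]
 [ 9 10 10  9 10  9 10  9  9 11 10 10  7 15 15 13 19]
 [ 9 11  8 11 11 11 10  9  8 10  9 10  8 14 14 13 20]
 [ 8  9  6  9 11 11  8 10 10 10  8  7  6 13 14 16 23]
 [12 14 12 10  6  8 11 10  8 10  8  8  8 14 15 16 21]
 [28 62 63 63 64 64 60 44 11 14 12 11 12 14 15 18 16]
 [52 84 83 84 82 83 82 55 13 16 15 13 15 12 14 19 18]
 [57 83 85 83 84 86 85 48 13 14 14 15 16 15 15 23 22]
 [76 86 85 85 83 85 84 39 13 12 13 16 15 16 18 22 19]
 [82 86 85 85 83 84 84 30 15 15 14 15 14 15 17 23 19]
 [85 84 86 86 86 84 84 29 17 16 13 15 13 
[... 1335 characters left out ...]
 [ 23  22  23  14  53  75  82  62  47  14   9  42  99 101  98  95  95 102]
 [ 20  21  24  22  26  32  39  26  29  25  14  33  94 102 104 103 103 102]
 [ 27  23  25  25  31  25  21  27  32  15  21  26  87 103 102 102 102  99]
 [ 28  23  24  24  25  24  23  29  36  25  28  25  80 101 101 102 102 100]
 [ 25  25  28  32  23  30  33  30  26  22  27  18  55  98 100 101 100 102]
 [ 36  29  26  25  26  24  27  34  19  22  28  22  37  91 101 102 101 101]]
old 5 301 336 36
old 40 301 336 36
old 80 280 335 54
old 120 280 359 60
old 160 280 359 57
old col290 low-sat rows [150 234]
now 5 301 359 59
now 40 280 359 80
now 80 280 359 80
now 120 300 336 37
now 160 301 335 35
now col290 low-sat rows [178 234]
```

The rod lies on the model line in the side view (offset under 0.1 px) and ends at the predicted tip. The finder's tip reading was biased, and the rod is level. I'll lower it to the reading height.

Request:
jog_arm(plan=[{"x":0,"y":0,"z":0.04,"wx":0,"wy":0,"wz":0},{"x":0,"y":0,"z":0.1,"wx":0,"wy":0,"wz":0},{"x":0,"y":0,"z":0.18,"wx":0,"wy":0,"wz":0},{"x":0,"y":0,"z":0.27,"wx":0,"wy":0,"wz":0},{"x":0,"y":0,"z":0.36,"wx":0,"wy":0,"wz":0},{"x":0,"y":0,"z":0.45,"wx":0,"wy":0,"wz":0},{"x":0,"y":0,"z":0.52,"wx":0,"wy":0,"wz":0},{"x":0,"y":0,"z":0.57,"wx":0,"wy":0,"wz":0},{"x":0,"y":0,"z":0.59,"wx":0,"wy":0,"wz":0},{"x":0,"y":0,"z":0.6,"wx":0,"wy":0,"wz":0},{"x":0,"y":0,"z":0.6,"wx":0,"wy":0,"wz":0},{"x":0,"y":0,"z":0.6,"wx":0,"wy":0,"wz":0}])

```text
t: 25.3
eef_pos: [0.5733, -0.027, 0.0908]
tool_rot: [0.001, -0.0, 1.0, -0.0]
contact_force: [0.5, -0.3, -2.0]
gripper_width: 0.243
```

```bash
python3 chk.py; python3 meas.py | head -24
```

```text
q [ 0.13  0.5  -0.24  1.91  0.17  0.76  1.36] eef [ 0.5733 -0.027   0.0908] F [ 0.5 -0.3 -2. ]
model tip [ 0.4212 -0.026   0.1083] slope deg 0.08856743800504116
scene gauge_tip [290.  223.9] [291.9 228.1]
scene gauge_collar [303.9 243.5] [302.3 244.2]
scene gauge_tip [290.  223.9] [293.2 224.8]
scene gauge_collar [303.9 243.5] [301.4 246.3]
scene gauge_tip [290.  223.9] [294.7 227.2]
scene gauge_collar [303.9 243.5] [303.8 244.3]
side gauge_tip [352.8 213.2] [352.7 213.8]
side gauge_collar [318.5 201.1] [320.2 199.5]
side gauge_tip [352.8 213.2] [352.2 212.9]
side gauge_collar [318.5 201.1] [320.6 200.5]
side gauge_tip [352.8 213.2] [352.5 213.3]
side gauge_collar [318.5 201.1] [322.1 199.7]
gauge_tip (array([ 0.42498035, -0.02360545,  0.10446731]), [np.float64(0.004544369364215729), np.float64(0.00454436936421587)])
gauge_collar (array([ 0.50950018, -0.03132849,  0.10625831]), [np.float64(0.002478717466981442), np.float64(0.0024787174669815473)])
row xyz [-0.0001  0.0003 -0.0007] w [-0.0002  0.0001  0.0001] mm [-0.   0.1 -0.1]
side len 34.3834586009794 a [320.6157452  202.01702743] 
[... 564 characters left out ...]
2 14 11 10 11 83 82 81 80]
 [10 10  8  8 10 11  8 12 10 11 10  8 84 84 80 82]
 [ 9 22 21 19 22 23 14 19 15 15 18 35 82 82 80 81]
 [38 73 72 69 68 69 70 70 65 66 64 71 82 76 73 72]
 [54 82 77 74 73 83 83 83 81 82 76 71 75 72 70 67]
 [67 81 72 75 74 83 82 82 79 76 72 68 67 69 71 69]
 [73 74 74 76 73 82 81 76 73 69 72 66 69 68 70 67]
 [79 71 71 73 74 83 76 74 69 66 72 68 70 71 71 69]
 [82 75 75 73 78 76 72 75 71 71 73 69 72 73 69 69]
 [79 76 77 72 77 73 72 71 70 72 71 69 72 71 67 70]
 [78 73 77 76 74 75 71 72 69 69 70 71 71 69 62 58]]
scene len 22.64778260674152 a [303.01892925 242.48531892] b [289.94038747 223.99548924]
[[ 12  19  18  40  30  21  34  21   6  24  91 102 101 101 100 101 101 100]
```

Against the plain bench the rod is straight on the model line and its tip ends where predicted. Final check that it is still, then hand in.

```bash
python3 - <<'E'
from h import *
o=monitor.get_obs();print(o["t"],np.abs(o["joint_vel"]).max(),o["contact_force"],o["gripper_width"],o["eef_pos"])
print(bot.hand_in())
E
```

```text
26.35 0.0016406557649171593 [ 0.84487781  0.2844132  -2.96047735] 0.2414241226341654 [ 0.57272889 -0.02704931  0.0901147 ]
the job is handed in; nothing more can be done
None
```

I took the smaller white gauge rod from the rest, slid it into the slanted branch tube until it stopped, paused, drew it out, and handed in while holding it level over the tile.

- **Insertion:** The rod went in without any noticeable sideways force. It stopped firmly at about 9 N along its axis, and I held it against the stop for over a second. My model put the depth at 87 mm, against the expected 90 mm. I did not view a picture of the collar seated, so the stop rests on the force, the lack of motion, and the finder placing the collar within a few pixels of the mouth.
- **Final pose:** The robot's clock read 26.35 s, with the arm still. By my model the tip was at about (0.421, -0.026, 0.108), 100 mm above the tile's measured centre, and the rod was level within 0.1°. The force reading was about 3 N, in line with the rod's own weight, so it should be touching nothing.
- **Disagreement:** The finder's scene-camera tip pixels put the tip about 4 mm off the model. Direct pixel measurement in the side view matched the model, so I kept the model pose.
- **Bystanders:** I made no move near the ring, spanner or offcut, but I did not check them again in a picture after the insertion.

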